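# Gauge the jig's roller bays with the spacer blades, then test

## Robot

A 6-joint arm with a two-finger parallel gripper is mounted at the origin on the work surface. World frame = base frame: x ahead of the robot, y to its left, z up, the work surface at z = 0. Lengths are in mm, angles in rad, forces in N, time in s.
With the tool pointing down it reaches from about 350 to 875 mm from the base axis. Payload 4.2 kg.
Tool frame: the origin (TCP) lies between the finger pads; the fingertips stand 25 mm ahead of it and the grasp point (between the pads) lies 6 mm ahead of it; z points along the fingers, y is the line along which they close (so a half turn about z gives the same grasp; the last joint's range is limited). The gripper opens to 85 mm and grips with 20 to 120 N. Pads are 22 mm wide; open, the fingers measure 114 mm over their backs; the gripper's body (76 mm by 85 mm) begins 54 mm behind the grasp point. The pads swing forward as they close: fully open they stand 13 mm farther back than shut.
Start: joints at [1.371, 0.385, 0.008, 0, -1.194, -0.259], TCP at [276.762, 560.359, 256.312] pointing down, gripper open.
Joint ranges: [-3.14, 3.14], [-1.21, 2.06], [-1.07, 1.41], [-3.16, 2.05], [-2.99, -0.16], [-3.1, 3.1]. Speed limits (rad/s): [2.79, 2.79, 3.14, 3.14, 3.14, 3.14].

## Interface

Orientations are given as a unit quaternion [x, y, z, w].
In Python, from bench import arm gives the robot as it stands.
- The arm moves only by the shell command python3 -m pendant 'ROWS'. ROWS is JSON, a list of rows, each a list of 7 numbers: the shift along the tool's x, y, z in m, then the turn, a rotation vector about the tool's x, y, z in degrees, then the finger opening in m, from 0 to 0.0854. In form: [[x, y, z, wx, wy, wz, fingers], ...]. A call has 1 to 12 rows; each row shifts and turns the commanded pose from where the row before left it, along the tool's axes as they then stand; what a row does not reach is not made up. A row lasts 1/10 s, in which the tool goes at most 50 mm and 8.59 degrees, less where a joint would pass 70% of its speed; a pose out of reach is approached as far as the arm can. A call is refused whole if a number of a shift passes 0.05 or a number of a turn 8.59, either way. A call with a gripper value outside its range is refused whole. The fingers move at their own pace and stop on an object; the grip force is fixed at half the most. Time passes only in rows, so rows that do not move let the fingers close. It gives the time, the measured TCP pose, the force, the opening and the grip force at its end, in the units of the state.
- arm.read_state(): the state, without advancing time (a new reading comes with each control period).
- arm.get_image(name): name is "scene" or "top"; returns a dict with "image" (384x512x3 uint8, red, green, blue), "fx", "fy", "cx", "cy" (pixels), "xyz" and "rotation" of the camera in the world. Camera axes: x right, y down, z forward; pixel columns grow to the right and rows downward; lengths in mm; the calibration is good to about 2 mm. A picture is of the moment at which its call begins. There is no depth.
- arm.job_done(): hands the job in; it is judged then, once.
The state is a dict: "clock": time; "joints": joint angles; "joint_vel": joint speeds; "joint_efforts": joint torques, N m; "position": TCP position; "ee_rot": TCP orientation; "contact_force": force on the tool from outside, world axes, zero at the start; "wrist_torque": the same for the moment, N m; "gripper_width": finger opening in mm; "grasp_force": force on a finger pad.
Only numpy, scipy, OpenCV 4.12 (cv2) and the standard library are available. Lean on these libraries where they do the work, as an engineer would, in place of code of your own. Each camera call takes 0.05 s, during which the arm holds its last target. There are 200 camera calls.

## Task

Find by feel the bay of the test jig that each spacer blade on the bench fits: slid in nose first by its grip, a blade too thick stops dead at the bay's roller (do not force it), one too thin lies loose, and the right one goes fully home with a light drag and stays gripped. Leave every blade fully home in the bay that grips it (a bay whose blade is missing stays empty), then press the tester's spring plunger down to its stop and let it come back up; leave the other tools on the bench alone.

Things in the scene. Friction and masses are not known exactly. Their poses are not given: they have to be found in the camera images.
- jig: fixed test jig: aluminium base plate 150 (x) x 310 (y) x 10 mm thick, with four roofed bays in a row at its far side, 75 mm apart along y, mouths towards the robot, 56 mm high above the bench; the plate in front of them is bare. Origin: underside centre of the plate; x points from the mouths to the closed backs (away from the robot, turned up to 0.25 rad), z up. See the bays
- bay1 (a point): bay at the jig's +y end. Point: on the plate's top, mid-channel, at the foot of the back wall; axes as the jig's. A blade fully home has its origin 80 mm in front (-x). The channel is 33 mm wide between cheeks that reach 50 mm forward of the back wall, and the flared mouth (30 mm high) to 64 mm. A sprung roller (12 mm diameter, axis across) hangs 30 mm in front of the back wall
- bay2 (a point): second bay, same shape and point. Each roller leaves a slit over the plate: 3.4, 6.4, 9.4 and 12.4 mm in the four bays, in an order that differs from start to start and is told only by feel. A roller yields upwards 1.4 mm at most and presses down with 4 to 9 N; the right blade, 0.6 mm thicker than the slit, lifts it and is gripped
- bay3 (a point): third bay, same shape and point. Right blade: a bump of about 5 N as its nose passes the roller, then a drag of 2 to 12 N, or, held just clear of the plate, a push down of 4 to 7 N. Too thick: stops dead, nose 25 to 37 mm short of the back wall (20 N is push enough; over 80 N between blade and jig is forcing). Too thin: goes home with under 1.5 N and lies loose.
- bay4 (a point): fourth bay, at the jig's -y end, same shape and point (pressing the blade down on the plate while sliding adds false drag)
- blade1: loose spacer blade (may be absent): flat steel bar 100 (x) x 26 x 4 mm thick, a black upright grip 26 (x) x 12 (y) mm on it, grip top 52 mm above the underside. Origin: underside, below the grip's middle; x to the nose (top bevelled, 1.2 mm over the last 5 mm), 80 mm ahead; tail 20 mm behind. Lies flat, nose away from the robot. 40 to 100 g. Thicknesses: 4, 7, 10, 13 mm, one for each slit
- blade2: loose spacer blade (may be absent): flat steel bar 100 (x) x 26 x 7 mm thick, a black upright grip 26 (x) x 12 (y) mm on it, grip top 52 mm above the underside. Origin: underside, below the grip's middle; x to the nose (top bevelled, 1.2 mm over the last 5 mm), 80 mm ahead; tail 20 mm behind. Lies flat, nose away from the robot. 40 to 100 g. Thicknesses: 4, 7, 10, 13 mm, one for each slit
- blade3: loose spacer blade (may be absent): flat steel bar 100 (x) x 26 x 10 mm thick, a black upright grip 26 (x) x 12 (y) mm on it, grip top 52 mm above the underside. Origin: underside, below the grip's middle; x to the nose (top bevelled, 1.2 mm over the last 5 mm), 80 mm ahead; tail 20 mm behind. Lies flat, nose away from the robot. 40 to 100 g. Thicknesses: 4, 7, 10, 13 mm, one for each slit
- blade4: loose spacer blade (may be absent): flat steel bar 100 (x) x 26 x 13 mm thick, a black upright grip 26 (x) x 12 (y) mm on it, grip top 52 mm above the underside. Origin: underside, below the grip's middle; x to the nose (top bevelled, 1.2 mm over the last 5 mm), 80 mm ahead; tail 20 mm behind. Lies flat, nose away from the robot. 40 to 100 g. Thicknesses: 4, 7, 10, 13 mm, one for each slit
- plunger (a joint): tester's spring plunger, m pressed: 0 up, 0.020 at its stop; takes 3 N to start and 11 N at the stop, springs back by itself
- plunger_top (a point): centre of the top face of the plunger's flat round head (black, 38 mm across), 75 mm above the bench when up; on a grey fixed box 80 x 80 x 35 mm
- pliers: crimping pliers, 160 mm, lying on the bench beyond the work; not needed
- driver: red screwdriver lying beyond the jig; not needed
- tape: white tape roll, 90 mm across, 25 mm high; not needed
There are look-alikes about, which are no part of the job. Leave any brown look-alike of the blade1 alone.

How it is judged (in metres and radians):
On the way, in this order (a step that is already met when the one before it is completed fails the run):
1. every blade present is fully home in a bay whose roller grips it, and let go of (((x of blade1 in the frame of bay1 between -0.085 and -0.076 m and y of blade1 in the frame of bay1 between -0.006 and 0.006 m and z of blade1 in the frame of bay1 between -0.004 and 0.004 m) or (x of blade1 in the frame of bay2 between -0.085 and -0.076 m and y of blade1 in the frame of bay2 between -0.006 and 0.006 m and z of blade1 in the frame of bay2 between -0.004 and 0.004 m) or (x of blade1 in the frame of bay3 between -0.085 and -0.076 m and y of blade1 in the frame of bay3 between -0.006 and 0.006 m and z of blade1 in the frame of bay3 between -0.004 and 0.004 m) or (x of blade1 in the frame of bay4 between -0.085 and -0.076 m and y of blade1 in the frame of bay4 between -0.006 and 0.006 m and z of blade1 in the frame of bay4 between -0.004 and 0.004 m)) and contact force between each of blade1, blade2, blade3, blade4 and jig above 2.5 N and angle between the x axis of each of blade1, blade2, blade3, blade4 and the x axis of jig, either way round below 0.15 rad and contact force between each of blade1, blade2, blade3, blade4 and the fingers below 0.2 N and linear speed of each of blade1, blade2, blade3, blade4 below 0.02 m/s and ((x of blade2 in the frame of bay1 between -0.085 and -0.076 m and y of blade2 in the frame of bay1 between -0.006 and 0.006 m and z of blade2 in the frame of bay1 between -0.004 and 0.004 m) or (x of blade2 in the frame of bay2 between -0.085 and -0.076 m and y of blade2 in the frame of bay2 between -0.006 and 0.006 m and z of blade2 in the frame of bay2 between -0.004 and 0.004 m) or (x of blade2 in the frame of bay3 between -0.085 and -0.076 m and y of blade2 in the frame of bay3 between -0.006 and 0.006 m and z of blade2 in the frame of bay3 between -0.004 and 0.004 m) or (x of blade2 in the frame of bay4 between -0.085 and -0.076 m and y of blade2 in the frame of bay4 between -0.006 and 0.006 m and z of blade2 in the frame of bay4 between -0.004 and 0.004 m)) and ((x of blade3 in the frame of bay1 between -0.085 and -0.076 m and y of blade3 in the frame of bay1 between -0.006 and 0.006 m and z of blade3 in the frame of bay1 between -0.004 and 0.004 m) or (x of blade3 in the frame of bay2 between -0.085 and -0.076 m and y of blade3 in the frame of bay2 between -0.006 and 0.006 m and z of blade3 in the frame of bay2 between -0.004 and 0.004 m) or (x of blade3 in the frame of bay3 between -0.085 and -0.076 m and y of blade3 in the frame of bay3 between -0.006 and 0.006 m and z of blade3 in the frame of bay3 between -0.004 and 0.004 m) or (x of blade3 in the frame of bay4 between -0.085 and -0.076 m and y of blade3 in the frame of bay4 between -0.006 and 0.006 m and z of blade3 in the frame of bay4 between -0.004 and 0.004 m)) and ((x of blade4 in the frame of bay1 between -0.085 and -0.076 m and y of blade4 in the frame of bay1 between -0.006 and 0.006 m and z of blade4 in the frame of bay1 between -0.004 and 0.004 m) or (x of blade4 in the frame of bay2 between -0.085 and -0.076 m and y of blade4 in the frame of bay2 between -0.006 and 0.006 m and z of blade4 in the frame of bay2 between -0.004 and 0.004 m) or (x of blade4 in the frame of bay3 between -0.085 and -0.076 m and y of blade4 in the frame of bay3 between -0.006 and 0.006 m and z of blade4 in the frame of bay3 between -0.004 and 0.004 m) or (x of blade4 in the frame of bay4 between -0.085 and -0.076 m and y of blade4 in the frame of bay4 between -0.006 and 0.006 m and z of blade4 in the frame of bay4 between -0.004 and 0.004 m))), for 0.2 s.
2. the tester's plunger is pressed down to its stop (value of joint plunger above 0.0185 m), for 0.1 s.
At the end, for the whole second after the job is handed in: every blade present lies within 5 mm of fully home in a bay (within 6 mm of its middle line, flat on the plate to 4 mm, in line to 0.15 rad), gripped by that bay's roller (pressed on the jig with more than 2.5 N), released and at rest; the plunger is back up to within 3 mm (all of step 1 and value of joint plunger below 0.003 m); the robot touches nothing.
It fails at once if a blade is forced: more than 80 N between it and the jig (contact force between any of blade1, blade2, blade3, blade4 and jig above 80 N).
It fails at once if pliers, screwdriver or tape roll moved more than 30 mm (distance of any of pliers, driver, tape from where it was at the start of the episode above 0.03 m).
Of blade1, blade2, blade3, blade4 only 3 to 4 are there at a start; the rules pass over those that are not, and their reading is None.
At some moment in a run one of blade1, blade2, blade3, blade4 may be knocked a few centimetres aside while the robot is not near it.
Once in a run the grip may slacken for a moment while it holds something.
It also fails if it takes over 210 s, if anything falls off the work surface, if the arm or the gripper's body presses on something with over 40 N, if the wrist force passes 120 N, or if a joint passes its speed limit or range.

## Working session

There is one attempt and no reset: what is moved stays moved. The work goes in short steps, Python scripts to look and compute and a shell command to move; the robot and the scene stay as the last step left them, time stands still between calls to the robot, and variables do not carry over. Pictures are saved under pics/ and viewed, at most 14 in all, crops included, and the job is handed in when it is done.

```bash
ls; mkdir -p pics; python3 - <<'E'
from bench import arm
import cv2
for n in ("scene","top"):
    d=arm.get_image(n); cv2.imwrite(f"pics/{n}0.png",cv2.resize(d["image"][:,:,::-1],(800,600),interpolation=cv2.INTER_CUBIC))
    print(n,{k:d[k] for k in d if k!="image"})
print(arm.read_state())
E
```

```text
pics
scene {'fx': 421.99097118959884, 'fy': 421.99097118959884, 'cx': 251.6353130254022, 'cy': 197.32767735290108, 'xyz': array([1018.75965131,  692.48115969,  651.2036693 ]), 'rotation': array([ 0.25828654,  0.84740447, -0.44579782, -0.12828888])}
top {'fx': 493.3222315928198, 'fy': 493.3222315928198, 'cx': 249.6591052829843, 'cy': 194.64088006481623, 'xyz': array([ 264.950789  ,  -13.07635112, 1493.06570559]), 'rotation': array([-0.70317049,  0.70368843, -0.07377632,  0.07022049])}
{'clock': 0.1, 'joints': array([ 1.37060820e+00,  3.85536037e-01,  6.75821268e-03, -4.55097256e-04,
       -1.19404202e+00, -2.58623911e-01]), 'joint_vel': array([-0.00247908, -0.00185614,  0.00341417, -0.00025114, -0.00076923,
       -0.00067422]), 'joint_efforts': array([-5.18587422e-04, -3.93316948e+01,  1.88929528e+01,  4.19800490e+00,
       -2.63183465e-03,  3.34705042e-06]), 'position': array([276.5548546 , 559.94554805, 255.29225222]), 'ee_rot': array([ 9.73782028e-01, -2.27480753e-01, -1.81856839e-04,  1.01750645e-03]), 'contact_force': array([ 0.02146306,  1.06800152, -0.02756519]), 'wrist_torque': array([-0.05076217,  0.01788465,  0.00618916]), 'grasp_force': 0.0, 'gripper_width': 85.33777879694112}
```

View pics/scene0.png

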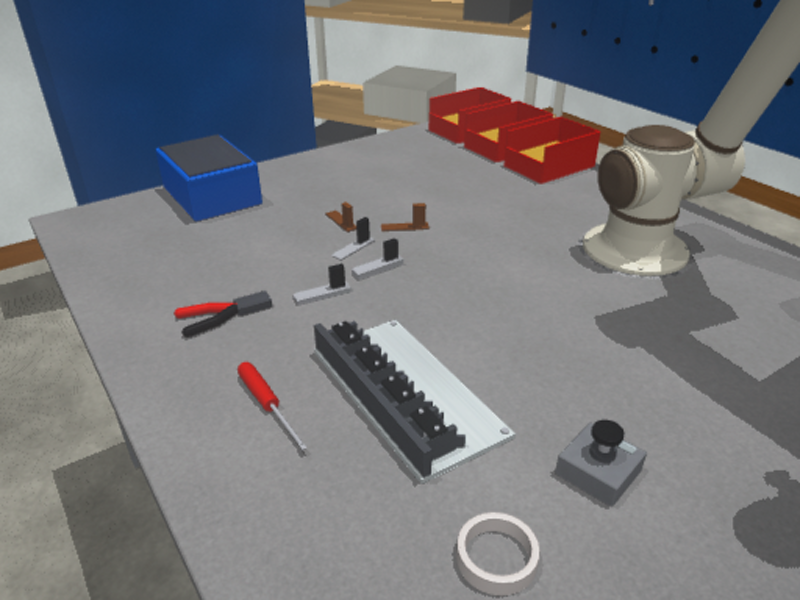

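View pics/top0.png

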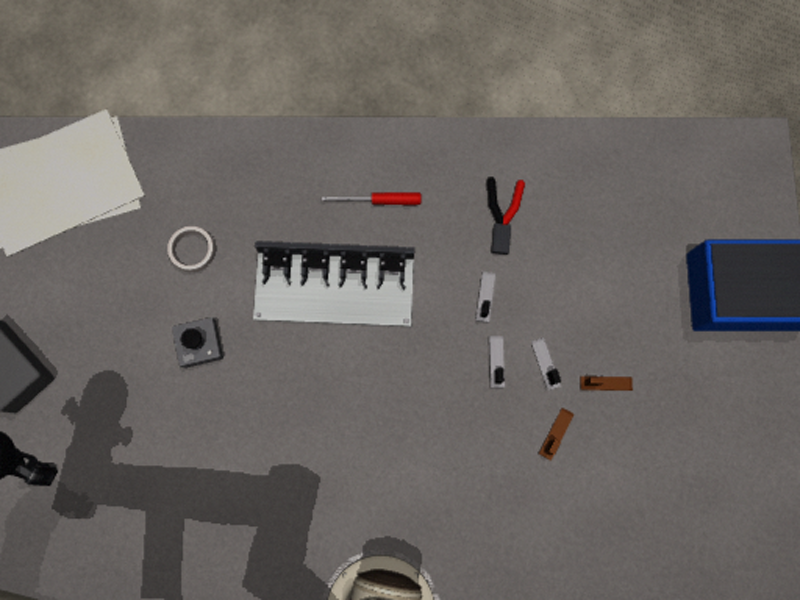

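Scene view: three steel blades with black grips (scene px ~ (337,275), (363,230), (390,250)), two brown look-alikes, jig in the middle, tester at right. Top view: blades at (485,297), (497,362), (547,363), jig (335,285), plunger (192,338). I'll take close crops next.

```bash
cat > h.py <<'E'
import numpy as np, cv2
from bench import arm
from scipy.spatial.transform import Rotation as R
def cam(n):
    d=arm.get_image(n); d["R"]=R.from_quat(d["rotation"]).as_matrix(); return d
def crop(d,x0,y0,w,h,s):
    c=cv2.resize(d["image"][y0:y0+h,x0:x0+w,::-1],(w*s,h*s),interpolation=cv2.INTER_CUBIC)
    for i in range(x0-x0%10+10,x0+w,10):
        cv2.line(c,(int((i-x0+.5)*s),0),(int((i-x0+.5)*s),6),(0,255,255),1); cv2.putText(c,str(i),(int((i-x0+.5)*s)-9,16),0,.33,(0,255,255),1)
    for j in range(y0-y0%10+10,y0+h,10):
        cv2.line(c,(0,int((j-y0+.5)*s)),(6,int((j-y0+.5)*s)),(0,255,255),1); cv2.putText(c,str(j),(8,int((j-y0+.5)*s)+4),0,.33,(0,255,255),1)
    return c
def ray(d,u,v):
    r=d["R"]@np.array([(u-d["cx"])/d["fx"],(v-d["cy"])/d["fy"],1]); return r/np.linalg.norm(r)
def onz(d,u,v,z):
    r=ray(d,u,v); return d["xyz"]+r*(z-d["xyz"][2])/r[2]
def tri(obs):
    A=np.zeros((3,3));b=np.zeros(3)
    for d,u,v in obs:
        r=ray(d,u,v);P=np.eye(3)-np.outer(r,r);A+=P;b+=P@d["xyz"]
    X=np.linalg.solve(A,b); return X,[np.linalg.norm(np.cross(ray(d,u,v),X-d["xyz"])) for d,u,v in obs]
def proj(d,P):
    p=(np.atleast_2d(P)-d["xyz"])@d["R"]; return np.c_[p[:,0]/p[:,2]*d["fx"]+d["cx"],p[:,1]/p[:,2]*d["fy"]+d["cy"]]
E
python3 - <<'E'
from h import *
t=cam("top");s=cam("scene")
np.save("t0.npy",t["image"]);np.save("s0.npy",s["image"])
a=crop(t,155,150,120,64,6);b=crop(t,295,165,75,90,6)
c=crop(s,180,135,90,60,8);d=crop(s,190,200,145,105,5)
cv2.imwrite("pics/a.png",a)
cv2.imwrite("pics/b.png",b);cv2.imwrite("pics/c.png",c);cv2.imwrite("pics/d.png",d)
E
```

```text
(no output)
```

View pics/a.png

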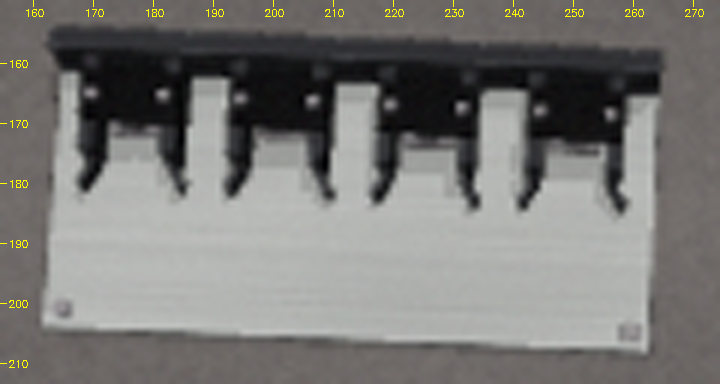

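View pics/b.png

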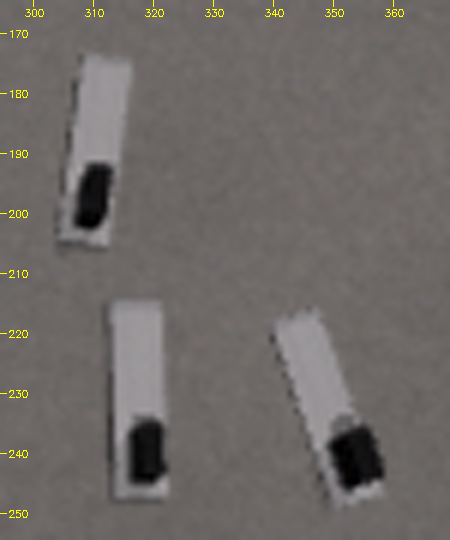

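View pics/c.png

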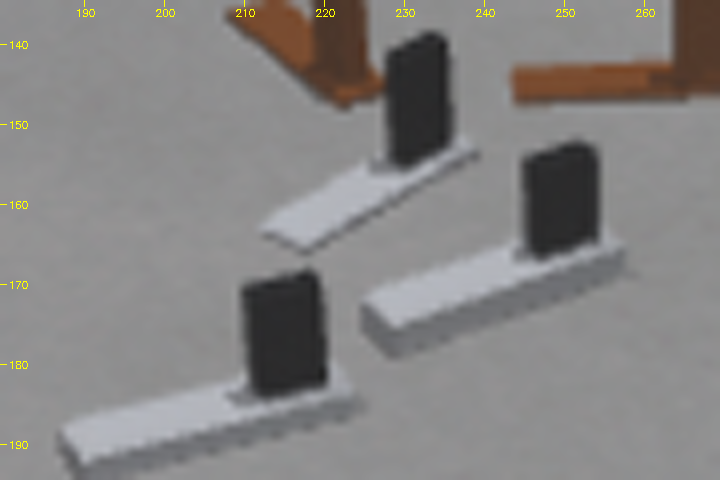

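View pics/d.png

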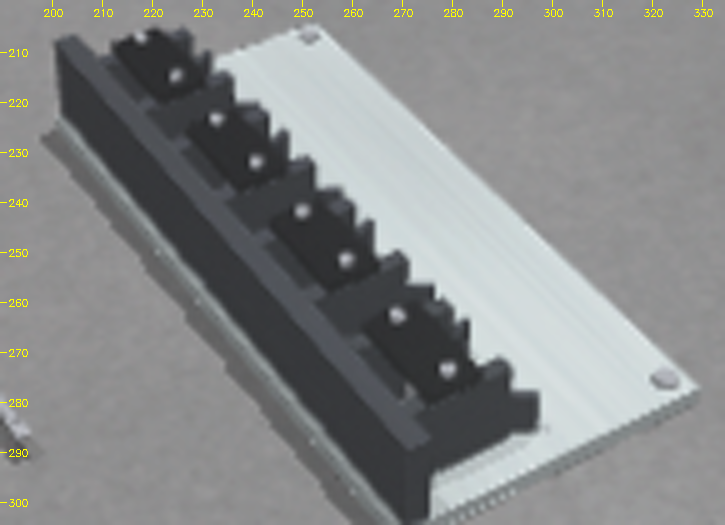

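Crops: jig's front corners (top (162,204), (262,208)), wall foot row ~162–165; mouths around y=183. Blades A (scene 225,150; clearly thin), B (scene 250,165; thick), C (scene 215,180). I fit the poses and thicknesses from these corners.

```bash
cat > fit.py <<'E'
from h import *
from scipy.optimize import least_squares
t=cam("top");s=cam("scene")
def T(p,L):
    c,si=np.cos(p[2]),np.sin(p[2]); L=np.array(L,float); return np.c_[p[0]+c*L[:,0]-si*L[:,1],p[1]+si*L[:,0]+c*L[:,1],L[:,2]]
# blades: top-surface corners NL,NR,TR,TL (left=+y) ; grip top outline centre; scene bottom corners
B={ "C":dict(t=[(308.4,174),(316.4,175),(312.2,205),(304.3,204.5)],s=[(187,188),(190,192.0),(224,182.7),None],gt=(310.2,196.8),gs=(215,169.5),p=(590,-200,-.1)),
 "B":dict(t=[(312.7,215),(321,215),(322.3,247.3),(313.8,247.3)],s=[None,None,None,None],gt=(319,240),gs=(249.5,153.5),p=(460,-220,0)),
 "A":dict(t=[(340.3,218.5),(347.2,216.3),(358,246.3),(351.3,248.3)],s=[None]*4,gt=(354,240.4),gs=(231.5,140),p=(460,-320,.3))}
S={"C":[(187.0,188.2,'NR',1),(190,192.3,'NL',1),(190.2,194.5,'NL',0),(223.8,184.5,'TL',0)],
   "B":[(224.5,172.5,'NR',1),(228.8,175.8,'NL',1),(229,179,'NL',0),(257.3,165.0,'TL',1),(257.4,168.3,'TL',0)],
   "A":[(212,163.8,'NR',1),(217.7,165.5,'NL',1),(218,166.3,'NL',0),(239.5,153.3,'TL',1),(239.5,154.0,'TL',0)]}
loc={'NL':(80,13),'NR':(80,-13),'TR':(-20,-13),'TL':(-20,13)}
for k,b in B.items():
    def f(p):
        th=p[3]; r=[]
        # nose top lowered by bevel: use z=th
        r+=list((proj(t,T(p,[(*loc[c],th) for c in('NL','NR','TR','TL')]))-b['t']).ravel())
        for u,v,c,up in S[k]: r+=list((proj(s,T(p,[(*loc[c],th*up if c[0]=='T' or not up else th-1.2)]))-[(u,v)]).ravel())
        r+=list((proj(t,T(p,[(0,0,52)]))-[b['gt']]).ravel()*.5); r+=list((proj(s,T(p,[(0,0,52)]))-[b['gs']]).ravel()*.7)
        return np.array(r)
    q=least_squares(f,[*b['p'],8],loss='soft_l1'); X,e=tri([(t,*b['gt']),(s,*b['gs'])])
    print(k,q.x.round(3),'rms px',np.sqrt((f(q.x)**2).mean()).round(2),'grip tri',X.round(1),np.round(e,1))
def f(p):
    r=(proj(t,T(p,[(-75,155,10),(-75,-155,10)]))-[(161.6,203.8),(262.3,208.2)]).ravel()
    r2=(proj(s,T(p,[(-75,155,10),(-75,-155,10)]))-[(329,277),(254,204.5)]).ravel()
    return np.r_[r,r2]
q=least_squares(f,[550,60,0]); print('jig',q.x.round(3),f(q.x).round(2))
def toj(P): 
    d=np.array(P)[:2]-q.x[:2];c,si=np.cos(q.x[2]),np.sin(q.x[2]);return (c*d[0]+si*d[1],-si*d[0]+c*d[1])
for u,v in[(165,161.2),(189,162),(214,163),(238,164),(261,165)]: print('foot',np.round(toj(onz(t,u,v,10)),1))
for u,v in[(168,181),(184.8,182),(193,182),(209.3,183),(217.3,183.3),(233.5,184.2),(241.5,184),(258.2,185)]: print('mouth',np.round(toj(onz(t,u,v,40)),1))
X,e=tri([(t,122.9,216.3),(s,388.5,276.5)]);print('plunger',X.round(1),np.round(e,1))
print(q.x)
for i in range(4):
    print('bay',i+1,T(q.x,[(67,112.5-75*i,10)]).round(1))
E
python3 fit.py
```

```text
C [ 5.57632e+02 -2.03418e+02 -1.48000e-01  7.94200e+00] rms px 0.47 grip tri [ 556.7 -201.3   52.5] [0.5 0.5]
B [ 4.28801e+02 -2.25565e+02  1.20000e-02  1.09440e+01] rms px 0.24 grip tri [ 427.8 -223.9   51.9] [0.6 0.6]
A [ 4.26652e+02 -3.30311e+02  3.01000e-01  1.15600e+00] rms px 0.62 grip tri [ 426.8 -326.6   52.6] [1. 1.]
jig [ 6.10178e+02  9.30220e+01 -5.10000e-02] [-1.07  0.04 -0.43  0.66 -0.17 -0.1  -1.03 -1.04]
foot [ 60.2 152.7]
foot [61.4 78. ]
foot [62.2  0.1]
foot [ 62.7 -74.6]
foot [  63.1 -146.2]
mouth [ -9.2 132.9]
mouth [-9.7 81.9]
mouth [-8.5 57.2]
mouth [-9.1  7.8]
mouth [ -8.8 -16.4]
mouth [ -9.1 -65.4]
mouth [ -7.3 -89.5]
mouth [  -7.8 -140. ]
plunger [493.7 352.   67.6] [2.8 2.8]
[ 6.10177501e+02  9.30217888e+01 -5.05487522e-02]
bay 1 [[682.8 202.   10. ]]
bay 2 [[679.  127.1  10. ]]
bay 3 [[675.2  52.2  10. ]]
bay 4 [[671.4 -22.7  10. ]]
```

Thicknesses come out about 1, 11 and 8 mm, so A=4, B=10, C=7 mm, with 13 mm missing. The grip tops triangulate at 52 mm, as they should. I'll go to blade B first.

```bash
cat > to.py <<'E'
import sys
from h import *
# work out how far to go in tool axes (m, deg) from the measured pose to world x y z yaw
def go(x,y,z,yaw):
    st=arm.read_state(); r=R.from_quat(st["ee_rot"]); M=r.as_matrix()
    cy=np.arctan2(M[1,0],M[0,0])
    G=np.array([[np.cos(yaw),np.sin(yaw),0],[np.sin(yaw),-np.cos(yaw),0],[0,0,-1]])
    print("t",round(st["clock"],1),"pos",st["position"].round(1),"yaw",round(cy,3),"F",st["contact_force"].round(1),"w",round(st["gripper_width"],1),"gf",round(st["grasp_force"],1),
      "\n shift(now axes) m",(M.T@(np.array([x,y,z])-st["position"])/1000).round(4),"shift(after turn)",(G.T@(np.array([x,y,z])-st["position"])/1000).round(4),"turn",np.degrees((r.inv()*R.from_matrix(G)).as_rotvec()).round(2))
if __name__=="__main__": go(*map(float,sys.argv[1:5]))
E
python3 -m pendant '[[0.024,0.032,0,0,0,0,0.085],[0.024,0.032,0,0,0,0,0.085],[0.024,0.032,0,0,0,0,0.085],[0.024,0.032,0,0,0,0,0.085],[0.024,0.032,0,0,0,0,0.085],[0.024,0.032,0,0,0,0,0.085],[0.024,0.032,0,0,0,0,0.085],[0.024,0.032,0,0,0,0,0.085],[0.024,0.032,0,0,0,0,0.085],[0.024,0.032,0,0,0,0,0.085]]'
python3 -m pendant '[[0.024,0.032,0,0,0,0,0.05],[0.024,0.032,0,0,0,0,0.05],[0.024,0.032,0,0,0,0,0.05],[0.024,0.032,0,0,0,0,0.05],[0.024,0.032,0,0,0,0,0.05],[0.024,0.032,0,0,0,0,0.05],[0.024,0.032,0,0,0,0,0.05],[0.024,0.032,0,0,0,0,0.05],[0.024,0.032,0,0,0,0,0.05],[0.024,0.032,0,0,0,0,0.05]]'
python3 -m pendant '[[0,0,0,0,0,-6.75,0.05],[0,0,0,0,0,-6.75,0.05],[0,0,0,0,0,-6.75,0.05],[0,0,0,0,0,-6.75,0.05],[0,0,0,0,0,0,0.05],[0,0,0,0,0,0,0.05]]'
python3 to.py 428 -224.5 140 0.012
```

```text
clock: 1.3
position: [350.1, 165.6, 256.6]
ee_rot: [0.974, -0.227, 0.0, -0.0]
contact_force: [1.8, 0.5, 0.1]
gripper_width: 84.7
grasp_force: 0.0
clock: 2.3
position: [423.7, -227.8, 256.5]
ee_rot: [0.974, -0.228, 0.0, -0.0]
contact_force: [0.6, 1.1, 0.5]
gripper_width: 50.2
grasp_force: 0.0
clock: 2.9
position: [423.6, -226.0, 256.3]
ee_rot: [1.0, 0.005, 0.0, -0.0]
contact_force: [-0.3, -0.5, 0.3]
gripper_width: 50.2
grasp_force: 0.0
t 2.9 pos [ 423.6 -226.   256.3] yaw 0.01 F [-0.3 -0.5  0.3] w 50.2 gf 0.0 
 shift(now axes) m [ 0.0044 -0.0014  0.1163] shift(after turn) [ 0.0044 -0.0014  0.1163] turn [-0.   -0.   -0.11]
```

```bash
python3 -m pendant '[[0.0044,-0.0014,0.04,0,0,0,0.05],[0,0,0.04,0,0,0,0.05],[0,0,0.04,0,0,0,0.05],[0,0,0.04,0,0,0,0.05],[0,0,0.03,0,0,0,0.05],[0,0,0.02,0,0,0,0.05],[0,0,0,0,0,0,0.05],[0,0,0,0,0,0,0.05]]'
python3 to.py 428 -224.5 44 0.012
python3 - <<'E'
from h import *
s=cam("scene");t=cam("top")
cv2.imwrite("pics/g1.png",np.hstack([cv2.resize(crop(s,205,90,80,100,5),(400,500)),cv2.resize(crop(t,280,190,80,100,5),(400,500))]))
E
```

```text
clock: 3.7
position: [428.5, -224.7, 46.6]
ee_rot: [1.0, 0.006, 0.0, 0.0]
contact_force: [0.7, -0.3, -0.3]
gripper_width: 49.9
grasp_force: 0.0
t 3.7 pos [ 428.5 -224.7   46.6] yaw 0.012 F [ 0.7 -0.3 -0.3] w 49.9 gf 0.0 
 shift(now axes) m [-0.0005 -0.0002  0.0026] shift(after turn) [-0.0005 -0.0002  0.0026] turn [ 0.02 -0.   -0.  ]
```

View pics/g1.png

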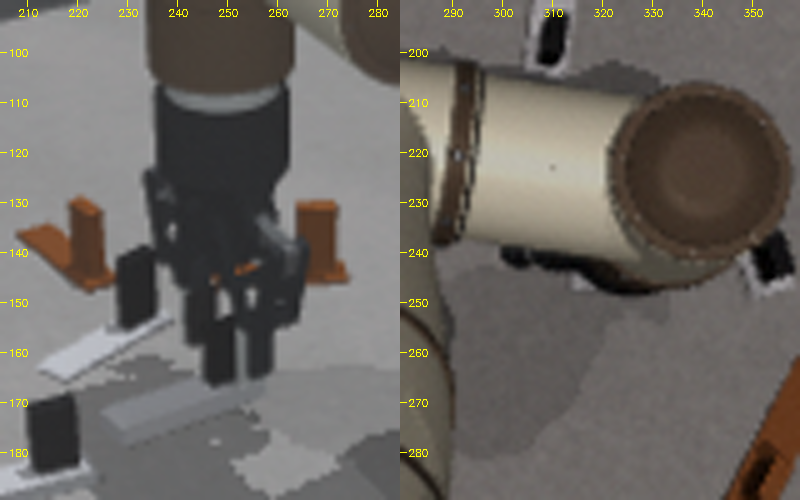

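The fingers stand on both sides of B's grip (scene ~(250,150)). Closing.

```bash
python3 -m pendant '[[0,0,0.0026,0,0,0,0.05],[0,0,0,0,0,0,0.0],[0,0,0,0,0,0,0.0],[0,0,0,0,0,0,0.0],[0,0,0,0,0,0,0.0],[0,0,0,0,0,0,0.0],[0,0,0,0,0,0,0.0]]'
python3 -m pendant '[[0,0,-0.03,0,0,0,0.0],[0,0,-0.03,0,0,0,0.0],[0,0,-0.03,0,0,0,0],[0,0,0,0,0,0,0],[0,0,0,0,0,0,0]]'
python3 - <<'E'
from h import *
from to import go
s=cam("scene");t=cam("top")
cv2.imwrite("pics/g2.png",np.hstack([cv2.resize(crop(s,205,70,80,100,5),(400,500)),cv2.resize(crop(t,280,190,80,100,5),(400,500))]))
# jig from the top view alone, corners at z=10
for u,v in[(161.6,203.8),(262.3,208.2)]: print(onz(t,u,v,10).round(1))
go(428,-224.5,134,-.05)
E
```

```text
clock: 4.5
position: [428.4, -224.7, 44.2]
ee_rot: [1.0, 0.006, 0.0, 0.0]
contact_force: [-1.2, 0.0, 5.7]
gripper_width: 11.1
grasp_force: 59.0
clock: 5.0
position: [427.8, -224.4, 133.7]
ee_rot: [1.0, 0.006, 0.0, -0.0]
contact_force: [-0.7, -0.5, -0.8]
gripper_width: 11.1
grasp_force: 58.5
[543.2 248.3  10. ]
[529.5 -59.3  10. ]
t 5.1 pos [ 427.  -224.3  132.4] yaw 0.012 F [ 0.  -0.3 -1.4] w 11.3 gf 58.5 
 shift(now axes) m [ 0.001   0.0002 -0.0016] shift(after turn) [ 0.0011  0.0002 -0.0016] turn [-0.05  0.16  3.55]
```

View pics/g2.png

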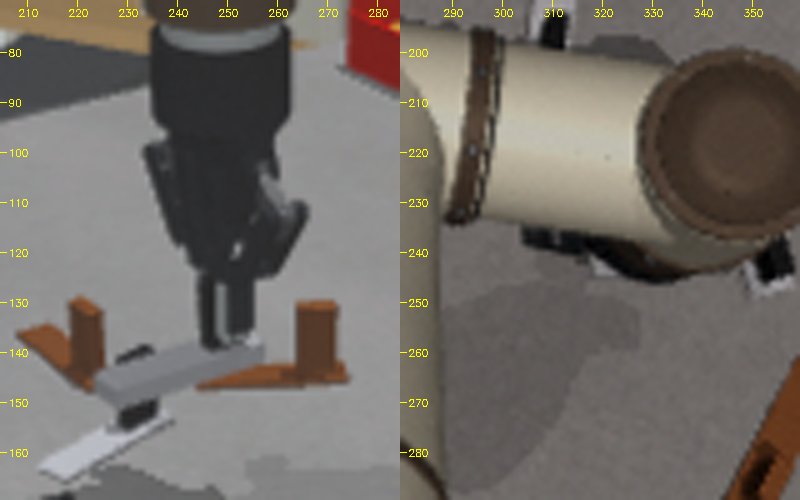

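```bash
python3 - <<'E'
from h import *
s=cam("scene");st=arm.read_state();p=st["position"];print(p.round(1))
for c in[(80,13,8.8),(80,13,0),(80,-13,8.8),(-20,13,0),(-20,13,10)]: print(c,proj(s,p+np.array([c[0],c[1],c[2]-44])).round(1))
E
python3 -m pendant '[[0,0,0,0,0,3.3,0],[0.011,-0.035,0,0,0,0,0],[0.011,-0.035,0,0,0,0,0],[0.011,-0.035,0,0,0,0,0],[0.011,-0.035,0,0,0,0,0],[0.011,-0.035,0,0,0,0,0],[0.011,-0.035,0,0,0,0,0],[0,0,0,0,0,0,0],[0,0,0,0,0,0,0]]'
python3 to.py 503.5 -16.6 60 -0.0445
```

```text
[ 427.  -224.3  132.3]
(80, 13, 8.8) [[228.1 148.9]]
(80, 13, 0) [[228.2 151.7]]
(80, -13, 8.8) [[223.3 145.3]]
(-20, 13, 0) [[257.9 142.2]]
(-20, 13, 10) [[257.9 139. ]]
clock: 6.05
position: [502.8, -17.2, 132.3]
ee_rot: [1.0, -0.022, -0.002, 0.0]
contact_force: [0.1, -1.9, -2.5]
gripper_width: 11.0
grasp_force: 58.8
t 6.0 pos [502.8 -17.2 132.3] yaw -0.044 F [ 0.1 -1.9 -2.5] w 11.0 gf 58.8 
 shift(now axes) m [ 0.0009 -0.0007  0.0723] shift(after turn) [ 0.0006 -0.0006  0.0723] turn [0.05 0.18 0.05]
```

```bash
python3 -m pendant '[[0.0007,-0.0006,0.03,0,0,0,0],[0,0,0.03,0,0,0,0],[0,0,0.013,0,0.18,0,0],[0,0,0,0,0,0,0],[0,0,0,0,0,0,0],[0,0,0,0,0,0,0]]'
python3 -m pendant '[[0,0,0.002,0,0,0,0],[0,0,0,0,0,0,0],[0,0,0,0,0,0,0]]'
python3 -m pendant '[[0,0,0.001,0,0,0,0],[0,0,0,0,0,0,0],[0,0,0,0,0,0,0]]'
python3 -m pendant '[[0,0,0.001,0,0,0,0],[0,0,0,0,0,0,0],[0,0,0,0,0,0,0]]'
python3 -m pendant '[[0,0,0.001,0,0,0,0],[0,0,0,0,0,0,0],[0,0,0,0,0,0,0]]'
python3 to.py 503.5 -16.6 54 -0.0445
```

```text
clock: 6.65
position: [504.8, -17.5, 61.5]
ee_rot: [1.0, -0.023, 0.002, -0.0]
contact_force: [1.0, 0.2, 0.3]
gripper_width: 11.2
grasp_force: 58.8
clock: 6.95
position: [504.4, -17.2, 59.1]
ee_rot: [1.0, -0.023, 0.002, -0.0]
contact_force: [-0.2, 0.4, 0.3]
gripper_width: 11.2
grasp_force: 58.8
clock: 7.25
position: [504.2, -17.2, 57.7]
ee_rot: [1.0, -0.023, 0.002, 0.0]
contact_force: [-0.1, -0.3, -0.7]
gripper_width: 11.3
grasp_force: 58.8
clock: 7.55
position: [504.2, -17.2, 56.6]
ee_rot: [1.0, -0.023, 0.002, 0.0]
contact_force: [0.3, 0.8, 0.0]
gripper_width: 11.4
grasp_force: 58.8
clock: 7.85
position: [504.2, -17.2, 55.7]
ee_rot: [1.0, -0.023, 0.002, 0.0]
contact_force: [0.3, 0.1, -0.3]
gripper_width: 11.4
grasp_force: 58.8
t 7.8 pos [504.2 -17.2  55.7] yaw -0.045 F [ 0.3  0.1 -0.3] w 11.4 gf 58.8 
 shift(now axes) m [-0.0007 -0.0006  0.0017] shift(after turn) [-0.0007 -0.0006  0.0017] turn [ 0.   -0.17 -0.04]
```

```bash
python3 -m pendant '[[0,0,0.001,0,-0.17,0,0],[0,0,0,0,0,0,0],[0,0,0,0,0,0,0]]'
for i in 1; do python3 -m pendant '[[0,0,0.0005,0,0,0,0],[0,0,0,0,0,0,0],[0,0,0,0,0,0,0]]'; done
python3 -m pendant '[[0,0,0.0005,0,0,0,0],[0,0,0,0,0,0,0],[0,0,0,0,0,0,0]]'
python3 to.py 503.5 -16.6 54 -0.0445
```

```text
clock: 8.15
position: [504.2, -17.2, 54.7]
ee_rot: [1.0, -0.023, 0.0, 0.0]
contact_force: [0.6, 0.4, -1.7]
gripper_width: 10.9
grasp_force: 58.8
clock: 8.45
position: [504.3, -17.2, 54.3]
ee_rot: [1.0, -0.023, 0.0, -0.0]
contact_force: [0.4, 0.9, -1.1]
gripper_width: 11.4
grasp_force: 43.6
clock: 8.75
position: [504.3, -17.2, 54.2]
ee_rot: [1.0, -0.022, 0.0, 0.0]
contact_force: [-1.5, -0.5, 5.5]
gripper_width: 11.2
grasp_force: 63.3
t 8.8 pos [504.3 -17.2  54.2] yaw -0.045 F [-1.5 -0.5  5.5] w 11.2 gf 63.3 
 shift(now axes) m [-0.0008 -0.0006  0.0002] shift(after turn) [-0.0008 -0.0006  0.0002] turn [ 0.   -0.03 -0.03]
```

Contact with the plate comes at TCP z≈54.2, matching the 10 mm plate. I back off 0.3 mm and go in gently.

```bash
python3 -m pendant '[[0,0,-0.0004,0,0,0,0],[0.005,0,0,0,0,0,0],[0.005,0,0,0,0,0,0],[0.004,0,0,0,0,0,0],[0,0,0,0,0,0,0],[0,0,0,0,0,0,0]]'
python3 -m pendant '[[0.003,0,0,0,0,0,0],[0.003,0,0,0,0,0,0],[0,0,0,0,0,0,0],[0,0,0,0,0,0,0]]'
python3 -m pendant '[[0.003,0,0,0,0,0,0],[0.003,0,0,0,0,0,0],[0,0,0,0,0,0,0],[0,0,0,0,0,0,0]]'
python3 -m pendant '[[0.003,0,0,0,0,0,0],[0.003,0,0,0,0,0,0],[0,0,0,0,0,0,0],[0,0,0,0,0,0,0]]'
python3 to.py 503.5 -16.6 54 -0.0445
```

```text
clock: 9.35
position: [519.1, -17.9, 54.2]
ee_rot: [1.0, -0.022, 0.001, -0.0]
contact_force: [0.5, -1.2, 2.0]
gripper_width: 11.0
grasp_force: 63.0
clock: 9.75
position: [524.2, -18.2, 54.2]
ee_rot: [1.0, -0.023, 0.0, 0.0]
contact_force: [-1.5, -1.3, 4.2]
gripper_width: 11.3
grasp_force: 63.3
clock: 10.15
position: [530.2, -18.4, 54.3]
ee_rot: [1.0, -0.023, 0.0, 0.0]
contact_force: [-1.4, -1.0, 4.9]
gripper_width: 11.2
grasp_force: 63.3
clock: 10.55
position: [536.2, -18.7, 54.2]
ee_rot: [1.0, -0.023, 0.0, 0.0]
contact_force: [-1.1, -0.4, 5.1]
gripper_width: 11.1
grasp_force: 63.3
t 10.6 pos [536.2 -18.7  54.2] yaw -0.045 F [-1.1 -0.4  5.1] w 11.1 gf 63.3 
 shift(now axes) m [-0.0327 -0.0006  0.0002] shift(after turn) [-0.0327 -0.0006  0.0002] turn [ 0.   -0.01 -0.04]
```

```bash
python3 -m pendant '[[0,0,-0.0004,0,0,0,0],[0.003,0,0,0,0,0,0],[0.003,0,0,0,0,0,0],[0,0,0,0,0,0,0],[0,0,0,0,0,0,0]]'
python3 -m pendant '[[0,0.0015,0,0,0,0,0],[0,0,0,0,0,0,0],[0,0,0,0,0,0,0]]' | sed -n '2p;4p'
python3 -m pendant '[[0,0.001,0,0,0,0,0],[0,0,0,0,0,0,0],[0,0,0,0,0,0,0]]'| sed -n '2p;4p'
python3 -m pendant '[[0,0.001,0,0,0,0,0],[0,0,0,0,0,0,0],[0,0,0,0,0,0,0]]'| sed -n '2p;4p'
```

```text
clock: 11.05
position: [542.6, -18.8, 54.2]
ee_rot: [1.0, -0.023, 0.0, -0.0]
contact_force: [0.3, -0.5, -0.9]
gripper_width: 10.9
grasp_force: 62.6
position: [542.2, -20.2, 54.4]
contact_force: [1.0, 2.4, -0.8]
position: [542.2, -20.7, 54.4]
contact_force: [-0.2, 5.6, -2.1]
position: [542.1, -21.2, 54.4]
contact_force: [-0.5, 7.9, -1.4]
```

```bash
python3 -m pendant '[[0,-0.0035,0,0,0,0,0],[0,-0.002,0,0,0,0,0],[0,0,0,0,0,0,0],[0,0,0,0,0,0,0]]' | sed -n '2p;4p'
python3 -m pendant '[[0,-0.001,0,0,0,0,0],[0,0,0,0,0,0,0],[0,0,0,0,0,0,0]]'| sed -n '2p;4p'
python3 -m pendant '[[0,-0.001,0,0,0,0,0],[0,0,0,0,0,0,0],[0,0,0,0,0,0,0]]'| sed -n '2p;4p'
python3 -m pendant '[[0,-0.001,0,0,0,0,0],[0,0,0,0,0,0,0],[0,0,0,0,0,0,0]]'| sed -n '2p;4p'
python3 -m pendant '[[0,-0.001,0,0,0,0,0],[0,0,0,0,0,0,0],[0,0,0,0,0,0,0]]'| sed -n '2p;4p'
```

```text
position: [542.0, -17.3, 54.5]
contact_force: [0.8, 0.2, -1.6]
position: [542.3, -16.0, 54.5]
contact_force: [0.5, -0.4, -0.8]
position: [542.4, -14.9, 54.5]
contact_force: [-0.4, 0.2, -1.1]
position: [542.4, -13.9, 54.5]
contact_force: [-0.5, 0.3, -1.4]
position: [542.5, -12.9, 54.5]
contact_force: [-0.2, 0.6, -1.4]
```

```bash

python3 -m pendant '[[0,-0.001,0,0,0,0,0],[0,0,0,0,0,0,0],[0,0,0,0,0,0,0]]'| sed -n '2p;4p'
python3 -m pendant '[[0,-0.001,0,0,0,0,0],[0,0,0,0,0,0,0],[0,0,0,0,0,0,0]]'| sed -n '2p;4p'
python3 -m pendant '[[0,-0.001,0,0,0,0,0],[0,0,0,0,0,0,0],[0,0,0,0,0,0,0]]'| sed -n '2p;4p'
python3 to.py 503.5 -16.6 54 -0.0445
```

```text
position: [542.4, -12.4, 54.5]
contact_force: [0.6, -4.4, 0.1]
position: [542.3, -11.8, 54.5]
contact_force: [1.3, -6.1, -0.1]
position: [542.3, -11.4, 54.6]
contact_force: [1.1, -8.7, -0.1]
t 14.4 pos [542.3 -11.4  54.6] yaw -0.048 F [ 1.1 -8.7 -0.1] w 11.4 gf 63.3 
 shift(now axes) m [-0.0385  0.007   0.0006] shift(after turn) [-0.0385  0.0069  0.0006] turn [ 0.08  0.05 -0.18]
```

Channel centred: contacts at y≈-19.8 and -13.0, so mid is -16.4 at x=542. Now on to the roller.

```bash

python3 -m pendant '[[0,0.0065,0,0,0,0,0],[0.002,0,0,0,0,0,0],[0.002,0,0,0,0,0,0],[0,0,0,0,0,0,0],[0,0,0,0,0,0,0]]'| sed -n '2p;4p'
for k in 1; do python3 -m pendant '[[0.002,0,0,0,0,0,0],[0,0,0,0,0,0,0],[0,0,0,0,0,0,0]]'| sed -n '2p;4p'; done
python3 -m pendant '[[0.002,0,0,0,0,0,0],[0,0,0,0,0,0,0],[0,0,0,0,0,0,0]]'| sed -n '2p;4p'
python3 -m pendant '[[0.002,0,0,0,0,0,0],[0,0,0,0,0,0,0],[0,0,0,0,0,0,0]]'| sed -n '2p;4p'
python3 -m pendant '[[0.002,0,0,0,0,0,0],[0,0,0,0,0,0,0],[0,0,0,0,0,0,0]]'| sed -n '2p;4p'
```

```text
position: [546.4, -16.2, 54.5]
contact_force: [0.1, -0.0, -1.0]
position: [548.3, -16.6, 54.5]
contact_force: [-0.6, -0.5, -1.1]
position: [550.3, -16.8, 54.4]
contact_force: [-0.7, 0.0, -0.3]
position: [550.8, -17.1, 54.4]
contact_force: [-5.7, 0.9, 3.0]
position: [551.0, -17.3, 54.5]
contact_force: [-9.8, 2.0, 8.1]
```

```bash

python3 -m pendant '[[0.001,0,0,0,0,0,0],[0,0,0,0,0,0,0],[0,0,0,0,0,0,0]]'| sed -n '2p;4p'
python3 -m pendant '[[0.001,0,0,0,0,0,0],[0,0,0,0,0,0,0],[0,0,0,0,0,0,0]]'| sed -n '2p;4p'
python3 -m pendant '[[0.001,0,0,0,0,0,0],[0,0,0,0,0,0,0],[0,0,0,0,0,0,0]]'| sed -n '2p;4p'
```

```text
position: [551.1, -17.3, 54.5]
contact_force: [-12.8, 3.3, 10.9]
position: [551.2, -17.4, 54.6]
contact_force: [-13.7, 3.4, 12.3]
position: [551.3, -17.5, 54.7]
contact_force: [-17.0, 4.6, 14.3]
```

Dead stop in bay4 (17 N, nose ≈36 mm short), so its slit is 3.4 or 6.4. Next, bay3.

```bash

python3 -m pendant '[[-0.01,0,0,0,0,0,0],[-0.02,0,0,0,0,0,0],[-0.02,0,0,0,0,0,0],[0,0,-0.005,0,0,0.3,0],[0,-0.035,0,0,0,0,0],[0,-0.040,0,0,0,0,0],[0,0,0,0,0,0,0],[0,0,0,0,0,0,0]]'
python3 to.py 507 60.4 59.4 -0.0505
```

```text
clock: 17.85
position: [512.1, 61.2, 59.8]
ee_rot: [1.0, -0.024, 0.001, -0.0]
contact_force: [-1.1, -0.3, -1.3]
gripper_width: 11.5
grasp_force: 62.5
t 17.9 pos [512.1  61.2  59.8] yaw -0.049 F [-1.1 -0.3 -1.3] w 11.5 gf 62.5 
 shift(now axes) m [-0.0051  0.001   0.0004] shift(after turn) [-0.0051  0.001   0.0004] turn [-0.04 -0.11  0.11]
```

```bash

python3 -m pendant '[[0,0.0008,0.0053,0,0,0,0],[0.006,0,0,0,0,0,0],[0.006,0,0,0,0,0,0],[0.006,0,0,0,0,0,0],[0,0,0,0,0,0,0]]' | sed -n '2p;4p'
python3 -m pendant '[[0.005,0,0,0,0,0,0],[0.005,0,0,0,0,0,0],[0.005,0,0,0,0,0,0],[0,0,0,0,0,0,0],[0,0,0,0,0,0,0]]' | sed -n '2p;4p'
python3 -m pendant '[[0.003,0,0,0,0,0,0],[0.002,0,0,0,0,0,0],[0,0,0,0,0,0,0],[0,0,0,0,0,0,0]]' | sed -n '2p;4p'
python3 -m pendant '[[0.002,0,0,0,0,0,0],[0,0,0,0,0,0,0],[0,0,0,0,0,0,0]]'| sed -n '2p;4p'
python3 -m pendant '[[0.002,0,0,0,0,0,0],[0,0,0,0,0,0,0],[0,0,0,0,0,0,0]]'| sed -n '2p;4p'
python3 -m pendant '[[0.002,0,0,0,0,0,0],[0,0,0,0,0,0,0],[0,0,0,0,0,0,0]]'| sed -n '2p;4p'
python3 to.py 542 58.7 54.4 -0.0505
```

```text
position: [530.5, 58.0, 54.2]
contact_force: [0.9, 0.0, 1.0]
position: [544.9, 57.8, 54.2]
contact_force: [1.1, -0.3, 0.2]
position: [549.0, 57.3, 54.2]
contact_force: [-1.0, 0.1, 1.7]
position: [551.2, 57.2, 54.2]
contact_force: [-1.8, 0.2, 2.8]
position: [552.4, 57.0, 54.2]
contact_force: [-4.4, 0.9, 5.0]
position: [552.6, 56.9, 54.2]
contact_force: [-8.7, 2.9, 9.2]
t 20.1 pos [552.6  56.9  54.2] yaw -0.051 F [-8.7  2.9  9.2] w 11.1 gf 64.2 
 shift(now axes) m [-0.0107 -0.0013 -0.0002] shift(after turn) [-0.0107 -0.0013 -0.0002] turn [ 0.06  0.27 -0.  ]
```

```bash

python3 -m pendant '[[0.002,0,-0.0003,0,0,0,0],[0,0,0,0,0,0,0],[0,0,0,0,0,0,0]]'| sed -n '2p;4p'
python3 -m pendant '[[0.002,0,-0.0002,0,0,0,0],[0,0,0,0,0,0,0],[0,0,0,0,0,0,0]]'| sed -n '2p;4p'
```

```text
position: [552.7, 56.6, 54.2]
contact_force: [-14.5, 4.8, 12.2]
position: [552.9, 56.4, 54.3]
contact_force: [-19.7, 5.8, 14.8]
```

Bay3 also stops dead. So bays 1 and 2 hold the 9.4 and 12.4 slits; on to bay2.

```bash

python3 -m pendant '[[-0.01,0,0,0,0,0,0],[-0.018,0,0,0,0,0,0],[-0.018,0,0,0,0,0,0],[0,0,-0.005,0,0,0,0],[0,-0.035,0,0,0,0,0],[0,-0.0405,0,0,0,0,0],[0,0,0,0,0,0,0],[0,0,0,0,0,0,0]]' | sed -n '2p;4p'
python3 -m pendant '[[0,0,0.0054,0,0,0,0],[0.006,0,0,0,0,0,0],[0.006,0,0,0,0,0,0],[0.006,0,0,0,0,0,0],[0,0,0,0,0,0,0],[0,0,0,0,0,0,0]]' | sed -n '2p;4p'
python3 to.py 542 133.7 54.5 -0.0505
```

```text
position: [517.8, 135.7, 59.7]
contact_force: [0.1, -1.0, -0.4]
position: [535.4, 133.4, 54.2]
contact_force: [0.3, -0.2, 0.0]
t 22.1 pos [535.4 133.4  54.2] yaw -0.051 F [ 0.3 -0.2  0. ] w 11.0 gf 62.8 
 shift(now axes) m [ 0.0066 -0.0006 -0.0003] shift(after turn) [ 0.0066 -0.0006 -0.0003] turn [-0.02 -0.05 -0.03]
```

```bash

python3 -m pendant '[[0.005,-0.0006,-0.0002,0,0,0,0],[0.005,0,0,0,0,0,0],[0.005,0,0,0,0,0,0],[0,0,0,0,0,0,0],[0,0,0,0,0,0,0]]' | sed -n '2p;4p'
python3 -m pendant '[[0.003,0,0,0,0,0,0],[0,0,0,0,0,0,0],[0,0,0,0,0,0,0]]' | sed -n '2p;4p'
python3 -m pendant '[[0.002,0,0,0,0,0,0],[0,0,0,0,0,0,0],[0,0,0,0,0,0,0]]'| sed -n '2p;4p'
python3 -m pendant '[[0.002,0,0,0,0,0,0],[0,0,0,0,0,0,0],[0,0,0,0,0,0,0]]'| sed -n '2p;4p'
python3 -m pendant '[[0.002,0,0,0,0,0,0],[0,0,0,0,0,0,0],[0,0,0,0,0,0,0]]'| sed -n '2p;4p'
python3 -m pendant '[[0.002,0,0,0,0,0,0],[0,0,0,0,0,0,0],[0,0,0,0,0,0,0]]'| sed -n '2p;4p'
```

```text
position: [549.8, 133.4, 54.3]
contact_force: [-0.4, -0.3, -0.7]
position: [552.8, 133.4, 54.5]
contact_force: [0.0, -0.3, -0.6]
position: [554.9, 133.3, 54.5]
contact_force: [0.9, 0.6, -1.1]
position: [556.9, 133.1, 54.5]
contact_force: [0.8, 0.4, -1.2]
position: [558.9, 133.1, 54.5]
contact_force: [0.3, -0.9, -1.0]
position: [560.9, 132.9, 54.5]
contact_force: [0.7, 0.9, -0.9]
```

```bash

for a in 1; do python3 -m pendant '[[0.002,0,0,0,0,0,0],[0,0,0,0,0,0,0]]' | sed -n '2p;4p'; done
python3 -m pendant '[[0.002,0,0,0,0,0,0],[0,0,0,0,0,0,0]]'| sed -n '2p;4p'
python3 -m pendant '[[0.002,0,0,0,0,0,0],[0,0,0,0,0,0,0]]'| sed -n '2p;4p'
python3 -m pendant '[[0.002,0,0,0,0,0,0],[0,0,0,0,0,0,0]]'| sed -n '2p;4p'
python3 -m pendant '[[0.002,0,0,0,0,0,0],[0,0,0,0,0,0,0]]'| sed -n '2p;4p'
python3 -m pendant '[[0.002,0,0,0,0,0,0],[0,0,0,0,0,0,0]]'| sed -n '2p;4p'
```

```text
position: [562.7, 132.7, 54.3]
contact_force: [-0.0, -0.6, -2.0]
position: [563.8, 132.4, 54.3]
contact_force: [-3.6, -0.1, 1.4]
position: [565.2, 132.1, 54.3]
contact_force: [-6.3, 0.5, 0.5]
position: [567.2, 132.0, 54.3]
contact_force: [-5.7, 0.2, 1.8]
position: [569.2, 131.8, 54.3]
contact_force: [-5.6, 0.2, 3.1]
position: [571.2, 131.7, 54.3]
contact_force: [-6.1, -0.5, 0.6]
```

Bay2 gives a 6 N bump and then a steady 6 N drag, so it's the right bay for B. I'll push it home to the back wall.

```bash

python3 -m pendant '[[0.004,-0.0003,0,0,0,0,0],[0.004,0,0,0,0,0,0],[0.004,0,0,0,0,0,0],[0.003,0,0,0,0,0,0],[0,0,0,0,0,0,0]]' | sed -n '2p;4p'
python3 -m pendant '[[0.002,0,0,0,0,0,0],[0.002,0,0,0,0,0,0],[0,0,0,0,0,0,0]]'| sed -n '2p;4p'
python3 -m pendant '[[0.002,0,0,0,0,0,0],[0,0,0,0,0,0,0]]'| sed -n '2p;4p'
python3 -m pendant '[[0.002,0,0,0,0,0,0],[0,0,0,0,0,0,0]]'| sed -n '2p;4p'
python3 -m pendant '[[0.002,0,0,0,0,0,0],[0,0,0,0,0,0,0]]'| sed -n '2p;4p'
```

```text
position: [586.6, 131.3, 54.2]
contact_force: [-5.3, 0.3, 1.0]
position: [590.4, 131.1, 54.2]
contact_force: [-6.2, -0.2, 1.3]
position: [591.5, 130.9, 54.2]
contact_force: [-7.7, 0.8, 3.9]
position: [591.6, 130.7, 54.3]
contact_force: [-13.2, 3.0, 8.2]
position: [591.6, 130.6, 54.4]
contact_force: [-19.2, 3.4, 11.9]
```

B is against the back wall at x=591.5. The stop depths suggest bay3 = 3.4 and bay4 = 6.4. Release and lift.

```bash

python3 -m pendant '[[-0.004,0,0,0,0,0,0],[0,0,0,0,0,0,0],[0,0,0,0,0,0,0]]'| sed -n '2p;4p'
python3 -m pendant '[[0,0,0,0,0,0,0.04],[0,0,0,0,0,0,0.04],[0,0,0,0,0,0,0.04],[0,0,0,0,0,0,0.04]]'
python3 -m pendant '[[0,0,-0.03,0,0,0,0.04],[0,0,-0.04,0,0,0,0.04],[0,0,-0.04,0,0,0,0.04],[0,0,-0.03,0,0,0,0.05],[0,0,0,0,0,0,0.05]]'|sed -n '2p;4p'
python3 to.py 557.2 -202.4 194 -0.148
```

```text
position: [591.4, 131.1, 54.3]
contact_force: [-8.6, 1.2, 4.5]
clock: 27.45
position: [594.6, 131.7, 54.7]
ee_rot: [1.0, -0.025, 0.001, -0.0]
contact_force: [0.4, -0.7, 1.0]
gripper_width: 39.9
grasp_force: 0.0
position: [596.8, 132.5, 200.4]
contact_force: [0.2, 0.9, 0.4]
t 27.9 pos [596.8 132.5 200.4] yaw -0.05 F [0.2 0.9 0.4] w 50.1 gf 0.0 
 shift(now axes) m [-0.023   0.3365  0.0047] shift(after turn) [0.0102 0.3371 0.0064] turn [-0.29 -0.63  5.64]
```

```bash
python3 - <<'E'
from h import *
t=cam("top");s=cam("scene")
a=crop(t,290,165,80,100,5);b=crop(s,180,135,80,60,5);c=crop(s,195,200,80,60,5)
o=np.zeros((600,800,3),np.uint8);o[:500,:400]=a;o[:300,400:]=b;o[300:,400:]=c
cv2.imwrite("pics/k1.png",o)
E
```

```text
(no output)
```

View pics/k1.png

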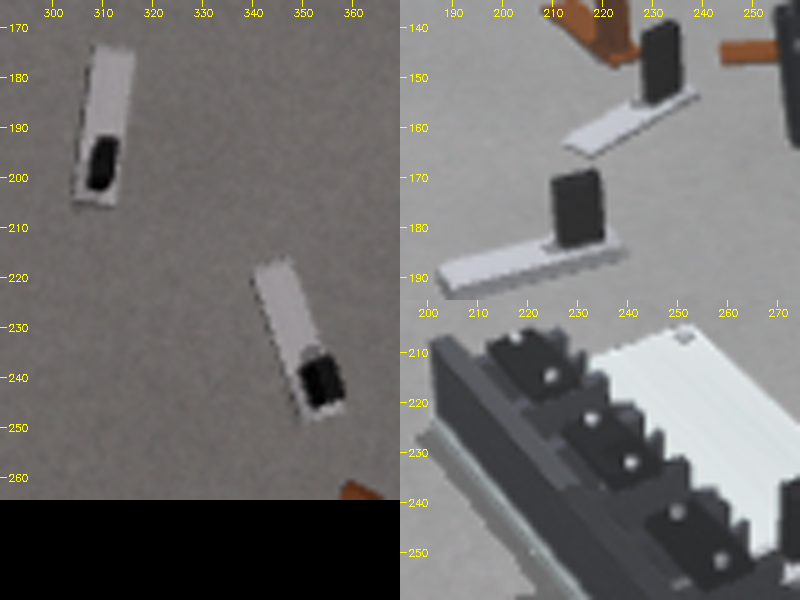

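A and C haven't moved (top (310,190) and (350,232)). Going to C.

```bash

python3 -m pendant '[[0,0,0,0,0,5.6,0.05],[0.0013,0.042,0,0,0,0,0.05],[0.0013,0.042,0,0,0,0,0.05],[0.0013,0.042,0,0,0,0,0.05],[0.0013,0.042,0,0,0,0,0.05],[0.0013,0.042,0,0,0,0,0.05],[0.0013,0.042,0,0,0,0,0.05],[0.0013,0.042,0,0,0,0,0.05],[0.0013,0.042,0,0,0,0,0.05],[0,0,0,0,0,0,0.05],[0,0,0,0,0,0,0.05]]'|sed -n '2p;4p'
python3 to.py 557.2 -202.4 44 -0.148
```

```text
position: [553.5, -203.2, 192.6]
contact_force: [0.0, 0.6, -0.2]
t 29.1 pos [ 553.5 -203.2  192.6] yaw -0.151 F [ 0.   0.6 -0.2] w 50.0 gf 0.0 
 shift(now axes) m [ 0.004  -0.0013  0.1486] shift(after turn) [ 0.0036 -0.0013  0.1486] turn [-0.01  0.18 -0.15]
```

```bash

python3 -m pendant '[[0.0038,-0.0013,0.04,0,0,-0.15,0.05],[0,0,0.04,0,0,0,0.05],[0,0,0.04,0,0,0,0.05],[0,0,0.018,0,0,0,0.05],[0,0,0.01,0,0,0,0.05],[0,0,0,0,0,0,0.05],[0,0,0,0,0,0,0.05]]'|sed -n '2p;4p'
python3 to.py 557.2 -202.4 44 -0.148
```

```text
position: [559.4, -201.1, 47.3]
contact_force: [0.4, 0.1, 0.0]
t 29.9 pos [ 559.4 -201.1   47.3] yaw -0.144 F [0.4 0.1 0. ] w 50.0 gf 0.0 
 shift(now axes) m [-0.002   0.0016  0.0033] shift(after turn) [-0.002   0.0016  0.0033] turn [ 0.01 -0.1   0.21]
```

```bash

python3 -m pendant '[[0,0,0,0,0,0,0],[0,0,0,0,0,0,0],[0,0,0,0,0,0,0],[0,0,0,0,0,0,0],[0,0,0,0,0,0,0],[0,0,0,0,0,0,0]]'
python3 to.py 557.2 -202.4 44 -0.148
```

```text
clock: 30.45
position: [559.2, -201.7, 47.8]
ee_rot: [0.997, -0.073, 0.001, 0.0]
contact_force: [-0.5, 0.9, 5.8]
gripper_width: 11.1
grasp_force: 59.2
t 30.4 pos [ 559.2 -201.7   47.8] yaw -0.145 F [-0.5  0.9  5.8] w 11.1 gf 59.2 
 shift(now axes) m [-0.0019  0.001   0.0038] shift(after turn) [-0.0019  0.001   0.0038] turn [ 0.01 -0.13  0.16]
```

```bash

python3 -m pendant '[[0,0,-0.03,0,0,0,0],[0,0,-0.03,0,0,0,0],[0,0,-0.02,0,0,-5.4,0],[0,0,0,0,0,0,0],[0,0,0,0,0,0,0]]'|sed -n '2p;4p'
python3 to.py 510 -14.8 65 -0.0505
```

```text
position: [557.9, -201.4, 126.1]
contact_force: [-0.2, 0.4, -0.6]
t 30.9 pos [ 557.9 -201.4  126.1] yaw -0.053 F [-0.2  0.4 -0.6] w 11.1 gf 58.4 
 shift(now axes) m [-0.0577 -0.1837  0.0612] shift(after turn) [-0.0573 -0.1839  0.0611] turn [-0.04  0.02 -0.16]
```

```bash

python3 -m pendant '[[-0.0115,-0.0367,0,0,0,-0.1,0],[-0.0115,-0.0367,0,0,0,0,0],[-0.0115,-0.0367,0,0,0,0,0],[-0.0115,-0.0367,0,0,0,0,0],[-0.0115,-0.0367,0,0,0,0,0],[0,0,0.03,0,0,0,0],[0,0,0.03,0,0,0,0],[0,0,0,0,0,0,0],[0,0,0,0,0,0,0],[0,0,0,0,0,0,0]]'|sed -n '2p;4p'
python3 to.py 510 -14.8 58 -0.0505
```

```text
position: [510.9, -15.6, 67.2]
contact_force: [0.8, 0.2, -0.7]
t 31.9 pos [510.9 -15.6  67.2] yaw -0.05 F [ 0.8  0.2 -0.7] w 11.4 gf 58.7 
 shift(now axes) m [-0.001  -0.0007  0.0092] shift(after turn) [-0.001  -0.0007  0.0092] turn [-0.01 -0.08  0.03]
```

```bash

python3 -m pendant '[[0,-0.0007,0.0075,0,0,0,0],[0,0,0,0,0,0,0],[0,0,0,0,0,0,0],[0,0,0,0,0,0,0]]'|sed -n '2p;4p'
python3 -m pendant '[[0,0,0.0007,0,0,0,0],[0,0,0,0,0,0,0],[0,0,0,0,0,0,0]]'|sed -n '2p;4p'
python3 -m pendant '[[0,0,0.0005,0,0,0,0],[0,0,0,0,0,0,0],[0,0,0,0,0,0,0]]'|sed -n '2p;4p'
python3 -m pendant '[[0,0,0.0005,0,0,0,0],[0,0,0,0,0,0,0],[0,0,0,0,0,0,0]]'|sed -n '2p;4p'
python3 to.py 510 -14.8 58 -0.0505
```

```text
position: [510.4, -14.8, 59.3]
contact_force: [-0.1, 0.0, -0.9]
position: [510.2, -14.7, 58.3]
contact_force: [0.6, 0.7, -0.7]
position: [510.3, -14.7, 57.9]
contact_force: [-1.1, 0.6, 0.7]
position: [510.3, -14.7, 57.8]
contact_force: [-2.0, 0.4, 5.3]
t 33.2 pos [510.3 -14.7  57.8] yaw -0.049 F [-2.   0.4  5.3] w 11.4 gf 59.5 
 shift(now axes) m [-0.0003  0.0001 -0.0002] shift(after turn) [-0.0003  0.0001 -0.0002] turn [-0.   -0.03  0.07]
```

```bash

python3 -m pendant '[[0,0,-0.0006,0,0,0.05,0],[0.006,0,0,0,0,0,0],[0.006,0,0,0,0,0,0],[0.006,0,0,0,0,0,0],[0,0,0,0,0,0,0]]' | sed -n '2p;4p'
python3 -m pendant '[[0.005,0,0,0,0,0,0],[0.005,0,0,0,0,0,0],[0.005,0,0,0,0,0,0],[0,0,0,0,0,0,0],[0,0,0,0,0,0,0]]' | sed -n '2p;4p'
python3 -m pendant '[[0.003,0,0,0,0,0,0],[0.003,0,0,0,0,0,0],[0,0,0,0,0,0,0],[0,0,0,0,0,0,0]]' | sed -n '2p;4p'
python3 -m pendant '[[0.002,0,0,0,0,0,0],[0,0,0,0,0,0,0]]'| sed -n '2p;4p'
python3 -m pendant '[[0.002,0,0,0,0,0,0],[0,0,0,0,0,0,0]]'| sed -n '2p;4p'
python3 -m pendant '[[0.002,0,0,0,0,0,0],[0,0,0,0,0,0,0]]'| sed -n '2p;4p'
```

```text
position: [529.8, -15.5, 57.8]
contact_force: [0.3, -0.6, 1.0]
position: [543.6, -16.3, 57.8]
contact_force: [0.3, 0.3, 0.3]
position: [549.5, -16.6, 57.9]
contact_force: [-0.2, 0.5, 0.3]
position: [551.3, -16.8, 57.9]
contact_force: [-0.1, -0.4, -0.1]
position: [553.4, -16.9, 57.9]
contact_force: [-0.4, -0.2, -0.9]
position: [555.5, -17.0, 57.9]
contact_force: [-0.1, 1.1, 0.4]
```

```bash

python3 -m pendant '[[0.002,0,0,0,0,0,0],[0,0,0,0,0,0,0]]'| sed -n '2p;4p'
python3 -m pendant '[[0.002,0,0,0,0,0,0],[0,0,0,0,0,0,0]]'| sed -n '2p;4p'
python3 -m pendant '[[0.002,0,0,0,0,0,0],[0,0,0,0,0,0,0]]'| sed -n '2p;4p'
python3 -m pendant '[[0.002,0,0,0,0,0,0],[0,0,0,0,0,0,0]]'| sed -n '2p;4p'
python3 -m pendant '[[0.002,0,0,0,0,0,0],[0,0,0,0,0,0,0]]'| sed -n '2p;4p'
```

```text
position: [557.5, -17.1, 57.9]
contact_force: [0.8, -0.2, -0.3]
position: [558.4, -17.3, 57.9]
contact_force: [-3.3, -0.4, 3.2]
position: [558.9, -17.5, 58.0]
contact_force: [-7.2, 2.1, 8.0]
position: [560.1, -17.8, 58.0]
contact_force: [-9.8, 1.6, 9.0]
position: [562.0, -18.0, 58.0]
contact_force: [-10.1, 0.6, 8.7]
```

```bash

python3 -m pendant '[[0.003,0,-0.0005,0,0,0,0],[0,0,0,0,0,0,0]]'| sed -n '2p;4p'
python3 -m pendant '[[0.003,0,0,0,0,0,0],[0.003,0,0,0,0,0,0],[0.003,0,0,0,0,0,0],[0,0,0,0,0,0,0]]'| sed -n '2p;4p'
python3 -m pendant '[[0.003,0,0,0,0,0,0],[0.003,0,0,0,0,0,0],[0,0,0,0,0,0,0]]'| sed -n '2p;4p'
python3 -m pendant '[[0.002,0,0,0,0,0,0],[0,0,0,0,0,0,0]]'| sed -n '2p;4p'
python3 -m pendant '[[0.002,0,0,0,0,0,0],[0,0,0,0,0,0,0]]'| sed -n '2p;4p'
```

```text
position: [565.4, -18.2, 58.2]
contact_force: [-8.0, -0.7, 5.5]
position: [574.4, -18.7, 58.1]
contact_force: [-7.2, -0.2, 6.1]
position: [580.3, -19.1, 58.1]
contact_force: [-7.1, -0.9, 5.7]
position: [582.1, -19.2, 58.1]
contact_force: [-8.0, -0.2, 6.2]
position: [584.1, -19.3, 58.1]
contact_force: [-8.1, -0.1, 7.8]
```

C goes into bay4 with drag, so it's gripped. On to the wall.

```bash

python3 -m pendant '[[0.002,0,0,0,0,0,0],[0,0,0,0,0,0,0]]'| sed -n '2p;4p'
python3 -m pendant '[[0.002,0,0,0,0,0,0],[0,0,0,0,0,0,0]]'| sed -n '2p;4p'
python3 -m pendant '[[0.002,0,0,0,0,0,0],[0,0,0,0,0,0,0]]'| sed -n '2p;4p'
python3 -m pendant '[[0.002,0,0,0,0,0,0],[0,0,0,0,0,0,0]]'| sed -n '2p;4p'
```

```text
position: [586.1, -19.4, 58.1]
contact_force: [-8.3, -0.9, 6.5]
position: [586.4, -19.5, 58.2]
contact_force: [-13.0, 0.6, 9.5]
position: [586.5, -19.7, 58.0]
contact_force: [-16.2, 1.8, 12.6]
position: [586.6, -19.9, 57.9]
contact_force: [-21.0, 3.3, 16.4]
```

```bash

python3 -m pendant '[[-0.005,0,0,0,0,0,0],[0,0,0,0,0,0,0],[0,0,0,0,0,0,0]]'| sed -n '2p;4p'
python3 -m pendant '[[0,0,0,0,0,0,0.04],[0,0,0,0,0,0,0.04],[0,0,0,0,0,0,0.04],[0,0,0,0,0,0,0.04]]' | sed -n '2p;4p'
python3 -m pendant '[[0,0,-0.03,0,0,0,0.04],[0,0,-0.04,0,0,0,0.04],[0,0,-0.04,0,0,0,0.04],[0,0,-0.03,0,0,0,0.05],[0,0,0,0,0,0,0.05]]'|sed -n '2p;4p'
python3 to.py 426.7 -328.3 194 0.301
python3 - <<'E'
from h import *
t=cam("top");s=cam("scene")
a=crop(t,290,165,80,100,5);b=crop(s,180,135,80,60,5);c=crop(s,195,200,80,60,5)
o=np.zeros((600,800,3),np.uint8);o[:500,:400]=a;o[:300,400:]=b;o[300:,400:]=c
cv2.imwrite("pics/k2.png",o)
E
```

```text
position: [586.3, -19.4, 57.8]
contact_force: [-8.9, -0.1, 6.6]
position: [590.7, -18.7, 58.5]
contact_force: [0.3, 0.0, -0.8]
position: [593.1, -18.5, 204.1]
contact_force: [0.5, -0.6, 0.6]
t 39.5 pos [593.1 -18.5 204.1] yaw -0.049 F [ 0.5 -0.6  0.6] w 50.2 gf 0.0 
 shift(now axes) m [-0.151   0.3177  0.0078] shift(after turn) [-0.2508  0.2466  0.0101] turn [ 2.000e-02 -6.800e-01 -2.008e+01]
```

View pics/k2.png

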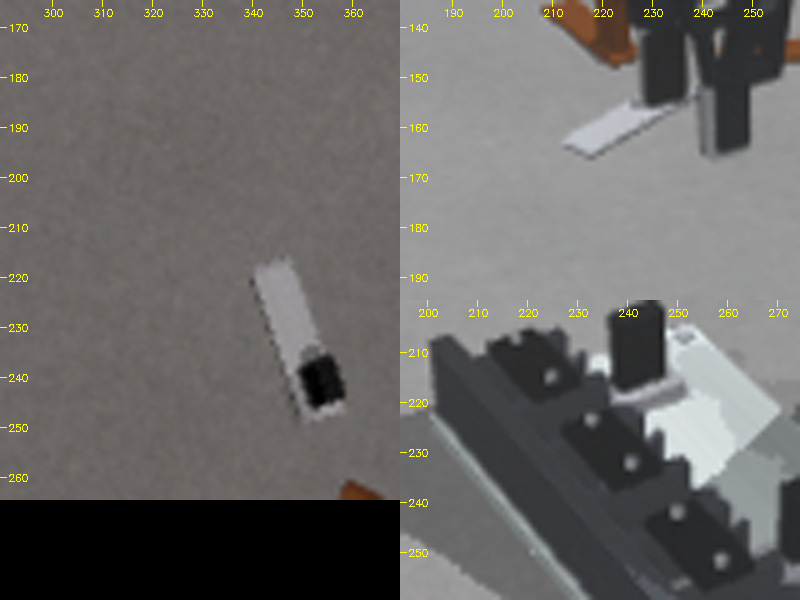

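A hasn't moved (top (350,232)), and C's grip stands in bay4. Going to A.

```bash

python3 -m pendant '[[0,0,0,0,0,-6.7,0.05],[0,0,0,0,0,-6.7,0.05],[0,0,0,0,0,-6.7,0.05],[-0.0313,0.0308,0,0,0,0,0.05],[-0.0313,0.0308,0,0,0,0,0.05],[-0.0313,0.0308,0,0,0,0,0.05],[-0.0313,0.0308,0,0,0,0,0.05],[-0.0313,0.0308,0,0,0,0,0.05],[-0.0313,0.0308,0,0,0,0,0.05],[-0.0313,0.0308,0,0,0,0,0.05],[-0.0313,0.0308,0,0,0,0,0.05],[0,0,0,0,0,0,0.05]]'|sed -n '2p;4p'
python3 -m pendant '[[0,0,0,0,0,0,0.05],[0,0,0,0,0,0,0.05]]'|sed -n '2p'
python3 to.py 426.7 -328.3 45 0.301
```

```text
position: [420.6, -331.1, 196.4]
contact_force: [0.8, 0.8, -1.2]
position: [423.7, -327.6, 197.4]
t 41.0 pos [ 423.7 -327.6  197.4] yaw 0.301 F [ 1.2  0.6 -0.2] w 49.6 gf 0.0 
 shift(now axes) m [0.0028 0.0017 0.1524] shift(after turn) [0.0026 0.0015 0.1524] turn [-0.07  0.07 -0.01]
```

```bash

python3 -m pendant '[[0.0027,0.0016,0.04,0,0,0,0.05],[0,0,0.04,0,0,0,0.05],[0,0,0.04,0,0,0,0.05],[0,0,0.018,0,0,0,0.05],[0,0,0.013,0,0,0,0.05],[0,0,0,0,0,0,0.05],[0,0,0,0,0,0,0.05],[0,0,0,0,0,0,0.05]]'|sed -n '2p;4p'
python3 to.py 426.7 -328.3 45 0.301
```

```text
position: [428.0, -328.7, 48.4]
contact_force: [0.4, 0.0, -0.5]
t 41.9 pos [ 428.  -328.7   48.4] yaw 0.302 F [ 0.4  0.  -0.5] w 50.1 gf 0.0 
 shift(now axes) m [-0.0011 -0.0008  0.0034] shift(after turn) [-0.0011 -0.0008  0.0034] turn [ 0.08 -0.09  0.04]
```

```bash

python3 -m pendant '[[0,0,0,0,0,0,0],[0,0,0,0,0,0,0],[0,0,0,0,0,0,0],[0,0,0,0,0,0,0],[0,0,0,0,0,0,0],[0,0,0,0,0,0,0]]'
python3 to.py 426.7 -328.3 45 0.301
```

```text
clock: 42.45
position: [427.4, -329.2, 48.1]
ee_rot: [0.989, 0.15, 0.001, 0.0]
contact_force: [0.1, 1.5, 6.1]
gripper_width: 11.1
grasp_force: 59.2
t 42.5 pos [ 427.4 -329.2   48.1] yaw 0.301 F [0.1 1.5 6.1] w 11.1 gf 59.2 
 shift(now axes) m [-0.0004 -0.001   0.0031] shift(after turn) [-0.0004 -0.001   0.0031] turn [ 0.06 -0.06 -0.02]
```

```bash

python3 -m pendant '[[0,0,-0.03,0,0,0,0],[0,0,-0.04,0,0,0,0],[0,0,-0.04,0,0,6.7,0],[0,0,0,0,0,6.7,0],[0,0,0,0,0,6.7,0],[0,0,0,0,0,0,0],[0,0,0,0,0,0,0]]'|sed -n '2p;4p'
python3 to.py 508 60.4 65 -0.0505
```

```text
position: [426.4, -328.8, 156.8]
contact_force: [0.3, 0.4, -0.9]
t 43.1 pos [ 426.4 -328.8  156.8] yaw -0.048 F [ 0.3  0.4 -0.9] w 11.0 gf 58.5 
 shift(now axes) m [ 0.0628 -0.3926  0.092 ] shift(after turn) [ 0.0618 -0.3928  0.0918] turn [-0.03  0.06  0.13]
```

```bash

python3 -m pendant '[[0.0062,-0.0393,0,0,0,0.1,0],[0.0062,-0.0393,0,0,0,0,0],[0.0062,-0.0393,0,0,0,0,0],[0.0062,-0.0393,0,0,0,0,0],[0.0062,-0.0393,0,0,0,0,0],[0.0062,-0.0393,0,0,0,0,0],[0.0062,-0.0393,0,0,0,0,0],[0.0062,-0.0393,0,0,0,0,0],[0.0062,-0.0393,0,0,0,0,0],[0.0062,-0.0393,0,0,0,0,0],[0,0,0,0,0,0,0]]'|sed -n '2p;4p'
python3 -m pendant '[[0,0,0.04,0,0,0,0],[0,0,0.04,0,0,0,0],[0,0,0.01,0,0,0,0],[0,0,0,0,0,0,0],[0,0,0,0,0,0,0],[0,0,0,0,0,0,0]]'|sed -n '2p;4p'
python3 to.py 508 60.4 58.2 -0.0505
```

```text
position: [510.6, 64.1, 157.1]
contact_force: [0.5, -0.7, 0.3]
position: [510.6, 60.6, 69.2]
contact_force: [0.1, -0.0, -0.7]
t 44.9 pos [510.6  60.6  69.2] yaw -0.052 F [ 0.1 -0.  -0.7] w 11.0 gf 58.8 
 shift(now axes) m [-0.0026  0.0004  0.011 ] shift(after turn) [-0.0026  0.0004  0.011 ] turn [-0.08 -0.21 -0.07]
```

```bash

python3 -m pendant '[[0,0.0003,0.0095,0,0,0,0],[0,0,0,0,0,0,0],[0,0,0,0,0,0,0],[0,0,0,0,0,0,0]]'|sed -n '2p;4p'
python3 -m pendant '[[0,0,0.0007,0,0,0,0],[0,0,0,0,0,0,0],[0,0,0,0,0,0,0]]'|sed -n '2p;4p'
python3 -m pendant '[[0,0,0.0005,0,0,0,0],[0,0,0,0,0,0,0],[0,0,0,0,0,0,0]]'|sed -n '2p;4p'
python3 -m pendant '[[0,0,0.0005,0,0,0,0],[0,0,0,0,0,0,0],[0,0,0,0,0,0,0]]'|sed -n '2p;4p'
python3 to.py 510 60.4 58 -0.0505
```

```text
position: [509.4, 60.1, 58.2]
contact_force: [-0.4, -0.0, 0.7]
position: [509.3, 60.1, 58.1]
contact_force: [-2.6, -0.1, 4.7]
position: [509.3, 60.0, 58.1]
contact_force: [-2.7, 0.8, 9.9]
position: [509.3, 60.1, 58.0]
contact_force: [-4.0, -0.0, 12.2]
t 46.1 pos [509.3  60.1  58. ] yaw -0.051 F [-4.  -0.  12.2] w 11.4 gf 60.8 
 shift(now axes) m [ 0.0007 -0.0004  0.    ] shift(after turn) [ 0.0007 -0.0004  0.    ] turn [ 0.   -0.05 -0.05]
```

```bash

python3 -m pendant '[[0,0,-0.0017,0,0,0,0],[0.006,0,0,0,0,0,0],[0.006,0,0,0,0,0,0],[0.006,0,0,0,0,0,0],[0,0,0,0,0,0,0]]' | sed -n '2p;4p'
python3 -m pendant '[[0.005,0,0,0,0,0,0],[0.005,0,0,0,0,0,0],[0.005,0,0,0,0,0,0],[0,0,0,0,0,0,0],[0,0,0,0,0,0,0]]' | sed -n '2p;4p'
python3 -m pendant '[[0.003,0,0,0,0,0,0],[0.003,0,0,0,0,0,0],[0,0,0,0,0,0,0],[0,0,0,0,0,0,0]]' | sed -n '2p;4p'
python3 -m pendant '[[0.003,0,0,0,0,0,0],[0,0,0,0,0,0,0]]'| sed -n '2p;4p'
python3 -m pendant '[[0.002,0,0,0,0,0,0],[0,0,0,0,0,0,0]]'| sed -n '2p;4p'
python3 -m pendant '[[0.002,0,0,0,0,0,0],[0,0,0,0,0,0,0]]'| sed -n '2p;4p'
```

```text
position: [528.7, 59.1, 58.1]
contact_force: [0.6, -0.9, 3.0]
position: [542.9, 58.2, 58.1]
contact_force: [0.4, -1.3, 3.9]
position: [548.1, 57.9, 58.2]
contact_force: [-1.6, -0.0, 5.5]
position: [551.0, 57.7, 58.1]
contact_force: [-2.6, -1.1, 6.0]
position: [552.8, 57.6, 58.1]
contact_force: [-3.1, -0.1, 7.1]
position: [554.8, 57.4, 58.1]
contact_force: [-2.2, -0.2, 6.2]
```

```bash

python3 -m pendant '[[0.002,0,-0.0006,0,0,0,0],[0,0,0,0,0,0,0]]'| sed -n '2p;4p'
python3 -m pendant '[[0.002,0,0,0,0,0,0],[0,0,0,0,0,0,0]]'| sed -n '2p;4p'
python3 -m pendant '[[0.002,0,0,0,0,0,0],[0,0,0,0,0,0,0]]'| sed -n '2p;4p'
python3 -m pendant '[[0.002,0,0,0,0,0,0],[0,0,0,0,0,0,0]]'| sed -n '2p;4p'
python3 -m pendant '[[0.002,0,0,0,0,0,0],[0,0,0,0,0,0,0]]'| sed -n '2p;4p'
python3 -m pendant '[[0.002,0,0,0,0,0,0],[0,0,0,0,0,0,0]]'| sed -n '2p;4p'
```

```text
position: [557.4, 57.6, 58.2]
contact_force: [-0.6, -0.4, 1.5]
position: [559.4, 57.4, 58.2]
contact_force: [0.1, -0.1, 0.2]
position: [561.4, 57.3, 58.2]
contact_force: [0.2, -0.6, -0.8]
position: [563.4, 57.2, 58.4]
contact_force: [-0.0, 0.0, -0.6]
position: [565.4, 57.1, 58.4]
contact_force: [-0.2, 1.3, -0.1]
position: [567.4, 57.0, 58.5]
contact_force: [-0.3, -0.0, -0.7]
```

```bash

python3 -m pendant '[[0.002,0,0,0,0,0,0],[0,0,0,0,0,0,0]]'| sed -n '2p;4p'
python3 -m pendant '[[0.002,0,0,0,0,0,0],[0,0,0,0,0,0,0]]'| sed -n '2p;4p'
python3 -m pendant '[[0.003,0,0,0,0,0,0],[0.003,0,0,0,0,0,0],[0,0,0,0,0,0,0]]'| sed -n '2p;4p'
python3 -m pendant '[[0.003,0,0,0,0,0,0],[0.003,0,0,0,0,0,0],[0,0,0,0,0,0,0]]'| sed -n '2p;4p'
python3 -m pendant '[[0.002,0,0,0,0,0,0],[0,0,0,0,0,0,0]]'| sed -n '2p;4p'
python3 -m pendant '[[0.002,0,0,0,0,0,0],[0,0,0,0,0,0,0]]'| sed -n '2p;4p'
python3 -m pendant '[[0.002,0,0,0,0,0,0],[0,0,0,0,0,0,0]]'| sed -n '2p;4p'
```

```text
position: [569.4, 56.9, 58.6]
contact_force: [-0.3, -0.4, -1.4]
position: [571.4, 56.8, 58.6]
contact_force: [0.3, 0.4, -0.3]
position: [577.7, 56.5, 58.5]
contact_force: [-0.5, 0.1, -0.8]
position: [583.6, 56.2, 58.5]
contact_force: [-0.3, 0.1, -0.8]
position: [585.3, 56.1, 58.5]
contact_force: [0.9, 0.7, -0.7]
position: [587.4, 56.0, 58.6]
contact_force: [-0.1, 0.4, -0.9]
position: [588.9, 55.8, 58.4]
contact_force: [-1.3, -0.2, -1.3]
```

A runs loose all the way home in bay3 (under 1.5 N). So the thicknesses must be 4, 10 and 13 mm, with 7 missing, and A belongs in bay1. I'll back out, lift over B and try bay1.

```bash

python3 -m pendant '[[-0.01,0,0,0,0,0,0],[-0.02,0,0,0,0,0,0],[-0.02,0,0,0,0,0,0],[-0.028,0,0,0,0,0,0],[0,0,0,0,0,0,0],[0,0,-0.04,0,0,0,0],[0,0,-0.04,0,0,0,0],[0,0,0,0,0,0,0]]' | sed -n '2p;4p'
python3 -m pendant '[[0,-0.0375,0,0,0,0,0],[0,-0.0375,0,0,0,0,0],[0,-0.0375,0,0,0,0,0],[0,-0.0375,0,0,0,0,0],[0,0,0,0,0,0,0],[0,0,0,0,0,0,0]]' | sed -n '2p;4p'
python3 to.py 515 210.1 69 -0.0505
```

```text
position: [514.6, 61.2, 144.2]
contact_force: [-0.1, -0.2, -1.3]
position: [518.4, 210.2, 137.8]
contact_force: [0.4, -0.3, 0.3]
t 52.4 pos [518.4 210.2 137.8] yaw -0.051 F [ 0.4 -0.3  0.3] w 10.9 gf 58.9 
 shift(now axes) m [-0.0033  0.0002  0.0688] shift(after turn) [-0.0034  0.0003  0.0688] turn [ 0.03  0.05 -0.02]
```

```bash

python3 -m pendant '[[-0.003,0,0.03,0,0,0,0],[0,0,0.03,0,0,0,0],[0,0,0.0165,0,0,0,0],[0,0,0,0,0,0,0],[0,0,0,0,0,0,0],[0,0,0,0,0,0,0]]' | sed -n '2p;4p'
python3 -m pendant '[[0,0,0.0015,0,0,0,0],[0,0,0,0,0,0,0],[0,0,0,0,0,0,0]]'|sed -n '2p;4p'
python3 -m pendant '[[0,0,0.0007,0,0,0,0],[0,0,0,0,0,0,0],[0,0,0,0,0,0,0]]'|sed -n '2p;4p'
python3 to.py 515 210.2 58 -0.0505
```

```text
position: [516.5, 209.6, 63.0]
contact_force: [-0.1, -0.3, -0.1]
position: [516.1, 209.9, 60.9]
contact_force: [-0.3, 0.8, -0.2]
position: [516.0, 209.9, 59.8]
contact_force: [-0.4, 0.1, -0.4]
t 53.5 pos [516.  209.9  59.8] yaw -0.052 F [-0.4  0.1 -0.4] w 11.2 gf 59.1 
 shift(now axes) m [-0.001  -0.0003  0.0018] shift(after turn) [-0.001  -0.0003  0.0018] turn [ 0.01 -0.   -0.09]
```

```bash

python3 -m pendant '[[0,-0.0003,0.0012,0,0,0,0],[0,0,0,0,0,0,0],[0,0,0,0,0,0,0]]'|sed -n '2p;4p'
python3 -m pendant '[[0,0,0.0005,0,0,0,0],[0,0,0,0,0,0,0],[0,0,0,0,0,0,0]]'|sed -n '2p;4p'
python3 -m pendant '[[0,0,-0.0002,0,0,0,0],[0.006,0,0,0,0,0,0],[0.006,0,0,0,0,0,0],[0.006,0,0,0,0,0,0],[0,0,0,0,0,0,0]]' | sed -n '2p;4p'
python3 -m pendant '[[0.005,0,0,0,0,0,0],[0.005,0,0,0,0,0,0],[0.005,0,0,0,0,0,0],[0,0,0,0,0,0,0],[0,0,0,0,0,0,0]]' | sed -n '2p;4p'
python3 -m pendant '[[0.003,0,0,0,0,0,0],[0.003,0,0,0,0,0,0],[0,0,0,0,0,0,0],[0,0,0,0,0,0,0]]' | sed -n '2p;4p'
```

```text
position: [516.0, 210.2, 58.5]
contact_force: [-0.1, -0.2, 0.4]
position: [516.0, 210.1, 58.1]
contact_force: [-0.7, -0.7, -0.9]
position: [535.2, 209.3, 58.3]
contact_force: [-0.3, -0.6, -0.6]
position: [549.0, 208.3, 58.2]
contact_force: [0.0, -0.1, -0.5]
position: [555.0, 208.1, 58.3]
contact_force: [0.1, 0.1, -1.1]
```

```bash

python3 -m pendant '[[0.003,0,0,0,0,0,0],[0.003,0,0,0,0,0,0],[0,0,0,0,0,0,0]]'| sed -n '2p;4p'
python3 -m pendant '[[0.002,0,0,0,0,0,0],[0,0,0,0,0,0,0]]'| sed -n '2p;4p'
python3 -m pendant '[[0.002,0,0,0,0,0,0],[0,0,0,0,0,0,0]]'| sed -n '2p;4p'
python3 -m pendant '[[0.002,0,0,0,0,0,0],[0,0,0,0,0,0,0]]'| sed -n '2p;4p'
python3 -m pendant '[[0.002,0,0,0,0,0,0],[0,0,0,0,0,0,0]]'| sed -n '2p;4p'
python3 -m pendant '[[0.002,0,0,0,0,0,0],[0,0,0,0,0,0,0]]'| sed -n '2p;4p'
python3 -m pendant '[[0.002,0,0,0,0,0,0],[0,0,0,0,0,0,0]]'| sed -n '2p;4p'
python3 -m pendant '[[0.002,0,0,0,0,0,0],[0,0,0,0,0,0,0]]'| sed -n '2p;4p'
```

```text
position: [561.5, 207.9, 58.4]
contact_force: [-1.2, -0.2, -0.5]
position: [563.2, 207.7, 58.3]
contact_force: [-0.5, 0.9, -1.5]
position: [565.0, 207.6, 58.2]
contact_force: [0.3, 1.0, -0.8]
position: [566.7, 207.3, 58.1]
contact_force: [-0.1, -0.7, -0.7]
position: [567.8, 207.0, 58.1]
contact_force: [-4.9, 0.3, 2.4]
position: [569.5, 206.8, 58.1]
contact_force: [-5.8, 0.1, 2.7]
position: [571.4, 206.6, 58.1]
contact_force: [-5.9, 0.9, 2.5]
position: [573.5, 206.5, 58.1]
contact_force: [-6.0, 0.5, 3.8]
```

Bay1 grips A (5 N bump, then a 6 N drag). Pushing it home.

```bash

python3 -m pendant '[[0.004,-0.0002,0,0,0,0,0],[0.004,0,0,0,0,0,0],[0.004,0,0,0,0,0,0],[0.003,0,0,0,0,0,0],[0,0,0,0,0,0,0]]' | sed -n '2p;4p'
python3 -m pendant '[[0.002,0,0,0,0,0,0],[0.002,0,0,0,0,0,0],[0,0,0,0,0,0,0]]'| sed -n '2p;4p'
python3 -m pendant '[[0.002,0,0,0,0,0,0],[0,0,0,0,0,0,0]]'| sed -n '2p;4p'
python3 -m pendant '[[0.002,0,0,0,0,0,0],[0,0,0,0,0,0,0]]'| sed -n '2p;4p'
python3 -m pendant '[[0.002,0,0,0,0,0,0],[0,0,0,0,0,0,0]]'| sed -n '2p;4p'
```

```text
position: [588.8, 205.9, 58.1]
contact_force: [-4.1, -0.2, 2.8]
position: [592.5, 205.7, 58.1]
contact_force: [-5.0, -0.9, 2.3]
position: [594.5, 205.6, 58.1]
contact_force: [-5.2, -0.1, 3.4]
position: [595.4, 205.4, 58.1]
contact_force: [-9.4, 0.3, 4.1]
position: [595.5, 205.4, 58.2]
contact_force: [-15.1, 1.5, 8.1]
```

```bash

python3 -m pendant '[[-0.0045,0,0,0,0,0,0],[0,0,0,0,0,0,0],[0,0,0,0,0,0,0]]'| sed -n '2p;4p'
python3 -m pendant '[[0,0,0,0,0,0,0.04],[0,0,0,0,0,0,0.04],[0,0,0,0,0,0,0.04],[0,0,0,0,0,0,0.04]]' | sed -n '2p;4p'
python3 -m pendant '[[0,0,-0.03,0,0,0,0.04],[0,0,-0.04,0,0,0,0.04],[0,0,-0.04,0,0,0,0.04],[0,0,-0.04,0,0,0,0.04],[-0.04,0.04,-0.04,0,0,0,0.04],[-0.045,0.045,0,0,0,0,0.0],[-0.045,0.045,0,0,0,0,0.0],[-0.045,0.045,0,0,0,0,0.0],[0,0.045,0,0,0,0,0],[0,0.045,0,0,0,0,0],[0,0,0,0,0,0,0]]'|sed -n '2p;4p'
python3 - <<'E'
from h import *
t=cam("top");s=cam("scene")
o=np.zeros((600,800,3),np.uint8);o[:300,:]=cv2.resize(crop(t,155,148,120,45,7),(800,300));o[300:,:400]=crop(t,85,185,80,60,5);o[300:,400:]=crop(s,345,240,80,60,5)
cv2.imwrite("pics/m1.png",o)
np.save("s1.npy",s["image"]);np.save("t1.npy",t["image"])
E
```

```text
position: [594.7, 206.1, 58.1]
contact_force: [-4.2, 1.8, 1.6]
position: [596.2, 206.4, 58.6]
contact_force: [-0.5, -0.1, -0.7]
position: [447.9, -15.0, 237.7]
contact_force: [-0.3, 0.2, 0.4]
```

View pics/m1.png

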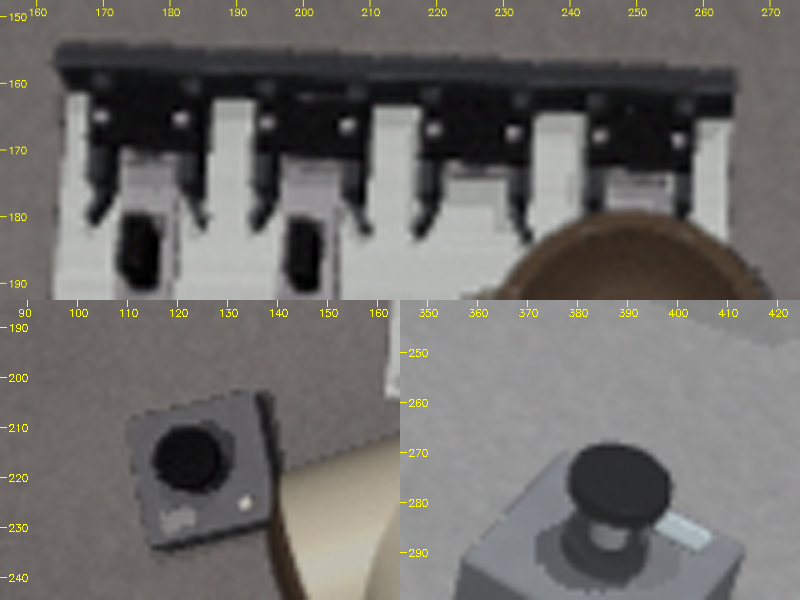

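Blades stand in bays 1 and 2, bay3 is empty, and the arm hides bay4. Plunger head centre: top ≈(122.2,216.4), scene ≈(388.3,275).

```bash
python3 - <<'E'
from h import *
from to import go
t=cam("top");s=cam("scene")
print(tri([(t,122.2,216.4),(s,388.3,275)]),onz(t,122.2,216.4,75),onz(s,388.3,275,75))
go(493,353,200,-.05)
E
```

```text
(array([493.48782571, 352.15099747,  71.3448822 ]), [np.float64(1.5754174139116708), np.float64(1.5754174139117356)]) [493.84117102 349.94263686  75.        ] [495.69257992 355.42805102  75.        ]
t 60.6 pos [449.3 -10.9 237.3] yaw -0.052 F [-0.1  0.3  0.5] w 0.4 gf 0.0 
 shift(now axes) m [ 0.0247 -0.3657  0.0375] shift(after turn) [ 0.0254 -0.3657  0.0373] turn [-0.02 -0.05 -0.1 ]
```

```bash

python3 -m pendant '[[0.0027,-0.0366,0,0,0,0,0],[0.0027,-0.0366,0,0,0,0,0],[0.0027,-0.0366,0,0,0,0,0],[0.0027,-0.0366,0,0,0,0,0],[0.0027,-0.0366,0,0,0,0,0],[0.0027,-0.0366,0,0,0,0,0],[0.0027,-0.0366,0,0,0,0,0],[0.0027,-0.0366,0,0,0,0,0],[0.0027,-0.0366,0,0,0,0,0],[0.0027,-0.0366,0,0,0,0,0],[0,0,0,0,0,0,0],[0,0,0,0,0,0,0]]'| sed -n '2p;4p'
python3 to.py 494.5 352.5 105 -0.05
python3 - <<'E'
from h import *
t=cam("top")
o=cv2.resize(crop(t,155,148,120,60,6),(720,360));cv2.imwrite("pics/m2.png",o)
E
```

```text
position: [494.1, 354.5, 236.1]
contact_force: [0.3, 0.1, 0.5]
t 61.9 pos [494.1 354.5 236.1] yaw -0.049 F [0.3 0.1 0.5] w -0.0 gf 0.0 
 shift(now axes) m [0.0007 0.0019 0.1311] shift(after turn) [0.0005 0.002  0.1311] turn [0.07 0.05 0.05]
```

View pics/m2.png

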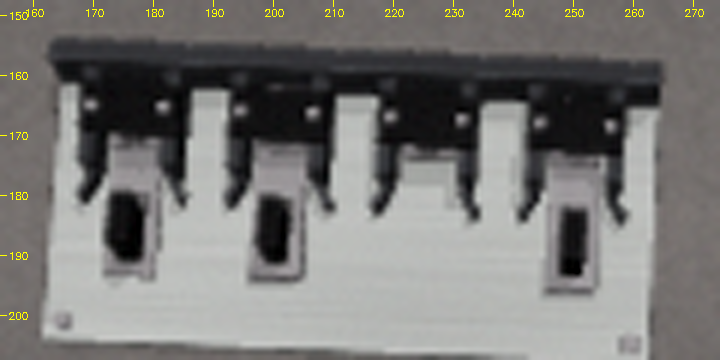

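All three blades sit fully in bays 1, 2 and 4, with matching tails at (177,193), (200,194) and (250,196). Now the plunger.

```bash

python3 -m pendant '[[0.0006,0.0019,0.04,0,0,0,0],[0,0,0.04,0,0,0,0],[0,0,0.04,0,0,0,0],[0,0,0.008,0,0,0,0],[0,0,0,0,0,0,0],[0,0,0,0,0,0,0]]'| sed -n '2p;4p'
python3 -m pendant '[[0,0,0.005,0,0,0,0],[0,0,0.005,0,0,0,0],[0,0,0,0,0,0,0],[0,0,0,0,0,0,0]]'| sed -n '2p;4p'
python3 -m pendant '[[0,0,0.005,0,0,0,0],[0,0,0.005,0,0,0,0],[0,0,0,0,0,0,0],[0,0,0,0,0,0,0]]'| sed -n '2p;4p'
python3 to.py 494.5 352.5 80 -0.05
```

```text
position: [496.6, 351.5, 111.4]
contact_force: [-0.4, -0.5, 0.5]
position: [495.9, 351.3, 100.1]
contact_force: [0.1, 0.4, 1.8]
position: [496.0, 351.4, 89.9]
contact_force: [-1.3, 1.0, 7.1]
t 63.3 pos [496.  351.4  89.9] yaw -0.052 F [-1.3  1.   7.1] w 0.2 gf 3.4 
 shift(now axes) m [-0.0016 -0.001   0.0099] shift(after turn) [-0.0016 -0.0011  0.0099] turn [-0.06 -0.09 -0.09]
```

```bash

python3 -m pendant '[[0,0,0.004,0,0,0,0],[0,0,0.004,0,0,0,0],[0,0,0,0,0,0,0],[0,0,0,0,0,0,0]]'| sed -n '2p;4p'
python3 -m pendant '[[0,0,0.002,0,0,0,0],[0,0,0,0,0,0,0],[0,0,0,0,0,0,0]]'| sed -n '2p;4p'
python3 -m pendant '[[0,0,0.002,0,0,0,0],[0,0,0,0,0,0,0],[0,0,0,0,0,0,0]]'| sed -n '2p;4p'
```

```text
position: [496.0, 351.4, 82.5]
contact_force: [-2.0, -0.4, 10.2]
position: [496.0, 351.4, 80.8]
contact_force: [-3.2, -1.2, 11.8]
position: [496.1, 351.4, 80.0]
contact_force: [-3.8, -1.8, 16.1]
```

```bash

python3 -m pendant '[[0,0,0.002,0,0,0,0],[0,0,0,0,0,0,0],[0,0,0,0,0,0,0],[0,0,0,0,0,0,0]]'| sed -n '2p;4p'
python3 -m pendant '[[0,0,-0.02,0,0,0,0],[0,0,-0.03,0,0,0,0],[0,0,-0.04,0,0,0,0],[0,0,-0.04,0,0,0,0],[0,0,0,0,0,0,0],[0,0,0,0,0,0,0],[0,0,0,0,0,0,0],[0,0,0,0,0,0,0],[0,0,0,0,0,0,0],[0,0,0,0,0,0,0]]'| sed -n '2p;4p'
python3 - <<'E'
from h import *
s=cam("scene");t=cam("top")
o=np.zeros((600,720,3),np.uint8);o[:240]=crop(t,155,160,120,40,6);o[240:,:480]=crop(s,345,230,80,60,6)
cv2.imwrite("pics/z.png",o)
E
```

```text
position: [496.1, 351.4, 79.9]
contact_force: [-7.5, -2.4, 24.8]
position: [495.3, 350.6, 204.3]
contact_force: [-0.6, 0.3, 0.1]
```

View pics/z.png

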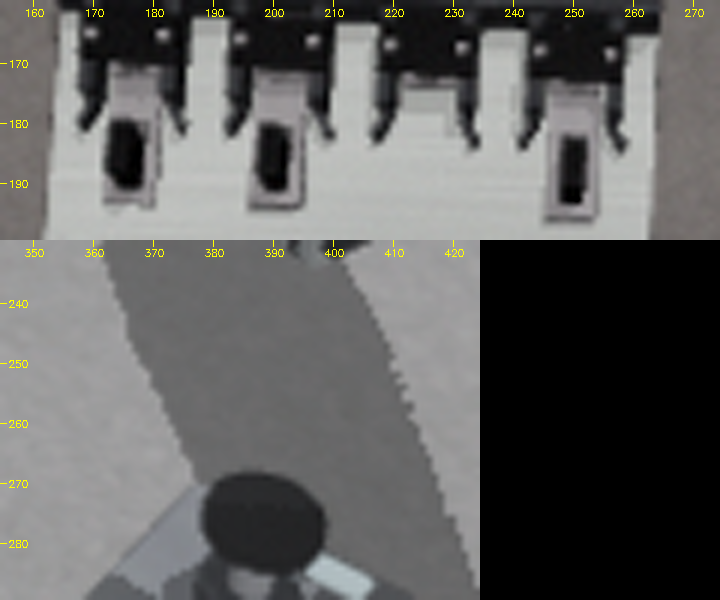

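The plunger is back up (head centre at scene (388,275), as before it was pressed), the blades haven't moved, and the arm is clear.

```bash
python3 -c "
from bench import arm
print(arm.job_done())"
```

```text
the job is handed in; nothing more can be done
None
```

The job is handed in, with no verdict returned: the 4, 13 and 10 mm blades are gripped fully home in bays 1, 2 and 4, bay 3 is empty (no 7 mm blade on the bench), and the plunger was pressed to its stop and is back up.

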